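# Open the catch-locked spares cabinet and load a bearing block

## Task

Lower the front flap of the little grey spares cabinet all the way: it opens only a hand's breadth before a spring catch hidden behind it stops it, so find that catch through the gap, hold it down and draw the flap open. Then lay the bearing block upright on the sloped tray, foot end first, and slide it down until its foot sits square against the back stop; let go and leave the flap down, with the tin, tape and wrench left where they stand.

Things in the scene. Friction and masses are not known exactly. Their poses are not given: they have to be found in the camera images.
- cabinet: Fixed grey steel cabinet, 260 mm wide (y), 160 deep, 305 tall. Origin on the bench below the hinge line; x points into the cabinet away from the robot, z up. Front face is the plane x=0; above the opening it is a fixed 8 mm header plate (x 0 to 8) from 219 mm up. The top board juts 25 mm forward, underside 297 mm up, so a hand pointing straight down cannot enter the gap. Place and yaw vary.
- hinge (a point): Middle of the flap's hinge line, 50 mm above the bench in the plane of the cabinet's front face; fixed, axes as the cabinet's (x inwards, y along the hinge, z up). The flap's inner face passes through this line.
- flap (a joint): Flap angle, rad: 0 upright and shut, growing as its top swings out to the robot and down; starts at 0 to 0.05; 1.30 is fully lowered, inner face then sloping down into the cabinet at 0.27 rad in line with the tray. Panel 254 mm wide, 190 tall, 14 thick. The hinge is stiff (0.65 N m): the flap stays where left. The catch stops it at about 0.36 and must be held down until past 0.48.
- flap_handle (a point): Middle of the black upright bar handle on the flap's outer face: 80 mm long, about 10 mm thick, centre line 49 mm from the flap's inner face, this point 125 mm from the hinge line along the flap. Moves with the flap; z along the flap to its top edge, x square to the flap, inwards. Pulling here takes about 5 N.
- flap_top (a point): Middle of the flap's top edge, 190 mm from the hinge line; axes as the handle's. The catch is behind it, its place along y not measured: a grey spring tongue 30 mm wide, middle within 50 mm of the flap's middle, standing 76 mm square off the inner face, 12 mm thick, upper side 155 mm from the hinge line. Sideways it is firm. How it gives: see catch_bar.
- catch_bar (a point): Mid-width lower front edge of the header plate, 169 mm above the hinge line; fixed, axes as the cabinet's. The tongue's far end has a 10 mm upward barb (near side 68 mm from the flap's inner face) that hooks behind this edge. Pushing the tongue along the flap towards the hinge starts at 3 N and takes 7 N at its full 18 mm; 11 mm frees the barb; let go, it springs back.
- tray_stop (a point): Foot of the back stop inside the cabinet, mid-width, on the tray's surface. x points down the tray into the stop, y along the hinge, z square to the tray. The steel tray slopes down into the cabinet at 0.27 rad from the hinge line, 242 mm wide, and ends 62 mm from the hinge line at a 32 mm high stop plate square to the tray.
- block_center (a point): Centre, half-way up, of the aluminium bearing block standing on the bench left or right of the cabinet: foot 56 mm (x) by 30 (y) by 10, with a round housing 40 mm in diameter, 30 wide, axis y; 44 mm tall, 0.2 to 0.4 kg, friction about 0.6, so it does not slide by itself on the tray. Flat sides to grip are 30 mm apart in y. Either foot end may go to the stop.
- tin: Plain steel tin, 60 mm in diameter, 85 mm tall, origin at its foot. Stays where it is.
- tape: Grey tape roll lying flat, 100 mm across, 30 mm tall, origin at its foot. Stays where it is.
- wrench: Steel wrench lying flat on the bench, about 0.2 m long. Stays where it is.
Mind the look-alikes: they are no part of the job. Of the things that look like the part that bears block_center, take the one that is farthest from the robot's base at the start.

How it is judged:
By the outcome, as a careful person would: the job done as asked, in the order asked, and still so for the second after the job is handed in, with the robot touching nothing.
It also fails if it takes over 67 s, if anything falls off the work surface, if the arm or the gripper's body presses on something with over 40 N, if the wrist force passes 120 N, or if a joint passes its speed limit or range.

## Robot

A 6-joint arm with a two-finger parallel gripper is mounted at the origin on the work surface. World frame = base frame: x ahead of the robot, y to its left, z up, the work surface at z = 0. Lengths are in mm, angles in degrees, forces in N, time in s.
With the tool pointing down it reaches from about 225 to 725 mm from the base axis. Payload 3.1 kg.
Tool frame: the origin (TCP) lies at the very end of the fingers, on their centre line; the grasp point (between the pads) lies manip.hold_point_z behind it (manip.hold_point_z is the distance from the TCP to the grasp point, in mm); z points along the fingers, y is the direction in which the jaws open and shut (so a half turn about z gives the same grasp; the last joint's range is limited). The gripper opens to 85 mm and grips with 20 to 120 N. Pads are 22 mm wide; open, the fingers measure 114 mm over their backs; the gripper's body (76 mm by 85 mm) begins 54 mm behind the grasp point. The pads swing forward as they close: fully open they stand 13 mm farther back than shut.
Start: joints at [58.797, 2.75, 5.684, 92.934, 0, 82.678], TCP at [212.545, 480.044, 231.312] pointing down, gripper open.
Joint ranges: [-166.93, 166.93], [-56.73, 111.36], [-69.38, 81.34], [-121.58, 131.49], [-85.45, 84.26], [-180, 180]. Speed limits (degrees/s): [159.86, 159.86, 180, 180, 180, 180].

## Interface

Orientations are given as [roll, pitch, yaw] about the fixed x, y, z axes, in that order (R = Rz(yaw) Ry(pitch) Rx(roll)).
In Python, from rig import manip gives the robot as it stands. The module is installed in compiled form; this text tells all that it offers.
- The arm moves only by the tool carry_out, never from a script. Its argument "plan" is a list of rows, each an object with "slide": the shift along the tool's x, y, z in mm, a list of three; "turn": the turn, a rotation vector about the tool's x, y, z in rad, a list of three; "fingers": the opening, from -1 (shut) to 1 (fully open), so that 0 is half open. In form: [{"slide": [tx, ty, tz], "turn": [rx, ry, rz], "fingers": fingers}, ...]. A call has 1 to 12 rows; each row shifts and turns the pose as measured when the row begins, along the tool's axes as they then stand; what a row does not reach is not made up. A row lasts 1/10 s, in which the tool goes at most 50 mm and 8.59 degrees, less where a joint would pass 70% of its speed; a pose out of reach is approached as far as the arm can. A call is refused whole if a number of a shift passes 50 or a number of a turn 0.15, either way. A call with a gripper value outside its range is refused whole. The fingers move at their own pace and stop on an object; "force" is the grip in N (left out, the last holds). Time passes only in rows, so rows that do not move let the fingers close. It gives the time, the measured TCP pose, the force and the opening at its end, in the units of the state.
- manip.state(): the state, without advancing time (a new reading comes with each control period).
- manip.read_camera(name): name is "scene" or "top" or "wrist"; returns the picture (384x512x3 uint8, red, green, blue); there is no depth.
- manip.calibration(name): a dict with "fx", "fy", "cx", "cy" (pixels), "origin" and "attitude" of the camera in the world. Camera axes: x right, y down, z forward; pixel columns grow to the right and rows downward; lengths in mm; the calibration is good to about 2 mm. A picture is of the moment at which its call begins: read the wrist's pose just before it. calibration takes no time and is no camera call; for the wrist camera it gives the pose at the moment of the call.
- manip.sign_off(): hands the job in, once; it reports no verdict.
The state is a dict: "t": time; "joint_positions": joint angles; "dq": joint speeds; "joint_torque": joint torques, N m; "ee_pos": TCP position; "orientation": TCP orientation; "wrist_force": force on the tool from outside, world axes, zero at the start; "torque": the same for the moment, N m; "finger_gap": opening from 0.0 (shut) to 1.0 (fully open).
Only numpy, scipy, OpenCV 4.12 (cv2) and the standard library are available. Lean on these libraries where they do the work, as an engineer would, in place of code of your own. Each camera call takes 0.05 s, during which the arm holds its last target.

## Working session

There is one attempt and no reset: what is moved stays moved. The work goes in short steps, Python scripts to look and compute and a tool call to move; the robot and the scene stay as the last step left them, time stands still between calls to the robot, and variables do not carry over. Pictures are saved under pics/ and viewed, and the job is handed in when it is done.

Besides the shell and the picture viewer there is one more tool, called after "Call:" by a JSON object that holds its "method" and its "body". carry_out: Moves the arm, as the interface text tells. Its arguments: {"type":"object","properties":{"plan":{"type":"array"},"force":{"type":"number"}},"required":["plan"]}

```bash
mkdir -p pics; python3 - <<'E'
from rig import manip
import cv2
print(manip.state()); print(manip.hold_point_z)
for n in ["scene","top","wrist"]:
    c=manip.calibration(n); print(n,c)
    im=manip.read_camera(n); cv2.imwrite(f"pics/{n}0.png",im[:,:,::-1])
E
```

```text
{'t': 0.0, 'joint_positions': array([5.87982825e+01, 2.79228593e+00, 5.58990054e+00, 9.29334985e+01,
       6.31933946e-04, 8.26770791e+01]), 'dq': array([ 0.0574267 ,  0.00192521, -0.0104866 ,  0.05975471,  0.03566936,
       -0.03919371]), 'joint_torque': array([-3.59387877e-04, -3.38789034e+01,  3.20012462e+01,  2.03806465e-02,
       -1.99467522e-04,  7.55904033e-07]), 'ee_pos': array([212.21010074, 479.52098719, 230.10769151]), 'orientation': array([-1.79865305e+02, -1.79467148e-02,  1.56121182e+02]), 'wrist_force': array([-0.05819748, -0.17065166, -0.05222652]), 'torque': array([-0.00239364, -0.01341421, -0.0416611 ]), 'finger_gap': 1.000330913780482}
18.700000000000003
scene {'fx': 485.1388441639917, 'fy': 485.1388441639917, 'cx': 258.146624166595, 'cy': 196.8040947428341, 'origin': array([-608.39343772,  -41.95378875, 1302.94555383]), 'attitude': array([-137.10279292,    0.56810478,  -89.01617166])}
top {'fx': 365.50166241602363, 'fy': 365.50166241602363, 'cx': 248.1290601811518, 'cy': 186.48165627964016, 'origin': array([ 263.70866736,   -1.5202667 , 1111.84457935]), 'attitude': array([-167.29471323,   -0.41943265,  -92.50970285])}
wrist {'fx': 265.56026556562574, 'fy': 265.56026556562574, 'cx': 257.93290420661134, 'cy': 196.31835548755592, 'origin': array([137.25744585, 514.73508004, 373.22301345]), 'attitude': array([1.61342018e+02, 6.39771548e-02, 6.60564458e+01])}
```

View pics/scene0.png

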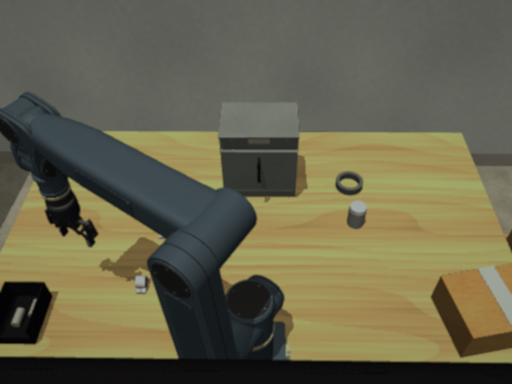

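View pics/top0.png

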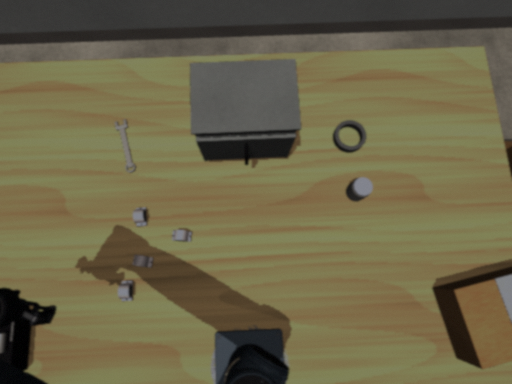

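View pics/wrist0.png

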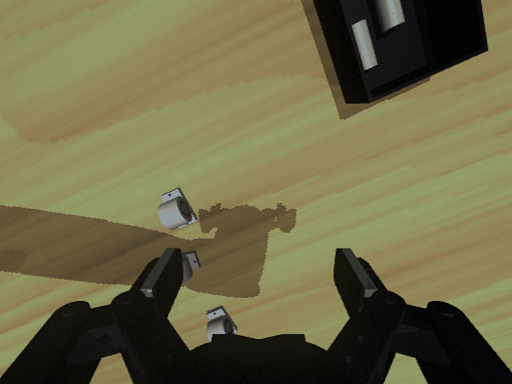

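```bash
cat > h.py <<'E'
from rig import manip
import numpy as np, cv2
from scipy.spatial.transform import Rotation as R
def rot(a): return R.from_euler('xyz',a,degrees=True).as_matrix()
def ray(c,uv):
    d=rot(c['attitude'])@np.array([(uv[0]-c['cx'])/c['fx'],(uv[1]-c['cy'])/c['fy'],1.]); return np.array(c['origin']),d/np.linalg.norm(d)
def onz(c,uv,z):
    o,d=ray(c,uv); return o+d*(z-o[2])/d[2]
def onplane(c,uv,p,n):
    o,d=ray(c,uv); return o+d*(np.dot(p-o,n)/np.dot(d,n))
def proj(c,P):
    q=rot(c['attitude']).T@(np.array(P,float)-c['origin']); return np.array([c['fx']*q[0]/q[2]+c['cx'],c['fy']*q[1]/q[2]+c['cy']])
def tri(c1,u1,c2,u2):
    o1,d1=ray(c1,u1);o2,d2=ray(c2,u2)
    s=np.linalg.lstsq(np.stack([d1,-d2],1),o2-o1,rcond=None)[0]
    a=o1+s[0]*d1;b=o2+s[1]*d2; return (a+b)/2,np.linalg.norm(a-b)
def snap(n,f,crop=None,scale=1):
    c=manip.calibration(n); im=manip.read_camera(n)[:,:,::-1].copy(); cv2.imwrite('pics/'+f+'_raw.png',im)
    o=im
    if crop: x0,y0,x1,y1=crop; o=im[y0:y1,x0:x1]
    if scale!=1: o=cv2.resize(o,None,fx=scale,fy=scale,interpolation=cv2.INTER_CUBIC)
    cv2.imwrite('pics/'+f+'.png',o); return c,im
def delta(p,Rm=None):
    """tool-frame shift to TCP p and rotvec to orientation Rm"""
    s=manip.state(); Rc=rot(s['orientation'])
    out=Rc.T@(np.array(p)-s['ee_pos'])
    rv=None if Rm is None else R.from_matrix(Rc.T@Rm).as_rotvec()
    return out,rv
E
python3 - <<'E'
from h import *
c=manip.calibration('top')
for uv in [(140,216),(182,235),(143,261),(125,290)]:
    p=onz(c,uv,30); print(uv,p.round(),np.hypot(*p[:2]).round())
for n,uv,z in [('cabTL',(190,63),305),('cabTR',(297,60),305),('cabBL',(192,134),305),('cabBR',(300,131),305),('tape',(350,136),15),('tin',(361,187),85)]:
    print(n,onz(c,uv,z).round())
im=cv2.imread('pics/top0.png')
o=cv2.resize(im[40:310,90:390],None,fx=2.6,fy=2.2,interpolation=cv2.INTER_CUBIC)
o=cv2.resize(im[195:310,90:220],None,fx=5,fy=5,interpolation=cv2.INTER_CUBIC); cv2.imwrite('pics/blocks.png',o)
o=cv2.resize(im[50:180,170:320],None,fx=5,fy=4.5,interpolation=cv2.INTER_CUBIC); cv2.imwrite('pics/cab.png',o)
im=cv2.imread('pics/scene0.png')
o=cv2.resize(im[90:210,200:380],None,fx=4.4,fy=4.4,interpolation=cv2.INTER_CUBIC); cv2.imwrite('pics/cabs.png',o)
E
```

```text
(140, 216) [431. 305.  30.] 528.0
(182, 235) [369. 181.  30.] 411.0
(143, 261) [299. 294.  30.] 419.0
(125, 290) [220. 343.  30.] 408.0
cabTL [761. 113. 305.]
cabTR [ 758. -149.  305.]
cabBL [576. 110. 305.]
cabBR [ 573. -143.  305.]
tape [ 661. -351.   15.]
tin [ 479. -345.   85.]
```

View pics/blocks.png

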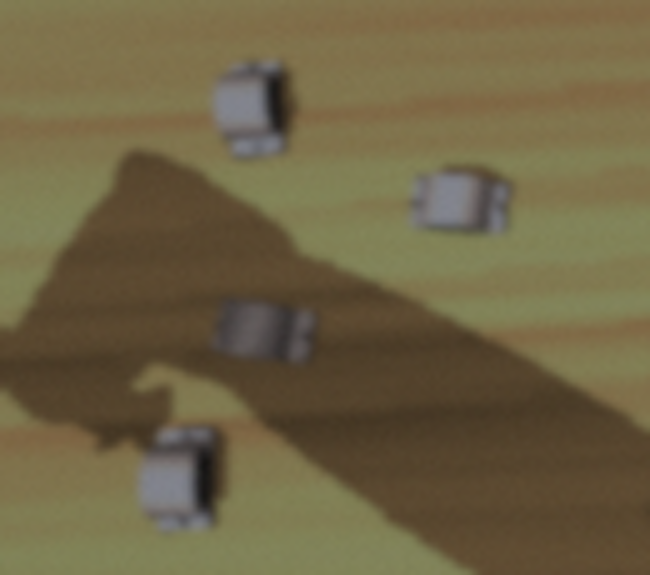

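View pics/cab.png

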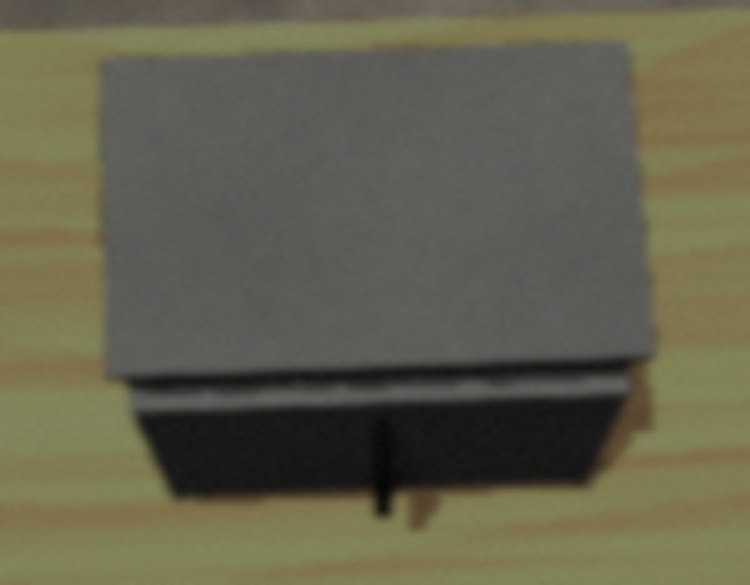

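View pics/cabs.png

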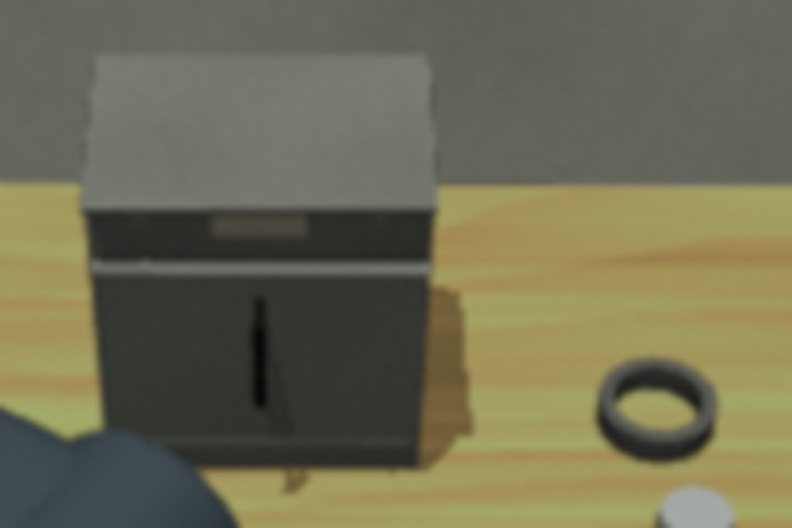

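```bash
python3 - <<'E'
from h import *
c=manip.calibration('top'); s=manip.calibration('scene')
t=lambda x,y:(170+(x+.5)/5-.5,50+(y+.5)/4.5-.5)
q=lambda x,y:(200+(x+.5)/4.4-.5,90+(y+.5)/4.4-.5)
for n,a,b in [('TL',(102,62),(97,57)),('TR',(628,43),(428,57)),('FL',(108,376),(85,208)),('FR',(652,356),(434,208))]:
    print(n,onz(c,t(*a),305).round(1),onz(s,q(*b),305).round(1),tri(c,t(*a),s,q(*b)))
for a in [(178,496),(588,486)]: print('bot',onz(c,t(*a),0).round(1),onz(c,t(*a),50).round(1))
print('handle top', tri(c,t(382,420),s,q(260,298)), 'bot',tri(c,t(382,512),s,q(260,405)))
print(onz(s,q(107,465),0),onz(s,q(418,466),0))
for a,b in [((133,400),(92,268)),((628,385),(428,268))]: print('flaptop',tri(c,t(*a),s,q(*b)))
E
```

```text
TL [759.5 113.1 305. ] [758.9 116.6 305. ] (array([760.39926567, 115.08288465, 303.68714432]), np.float64(3.466028822625247))
TR [ 760.9 -145.1  305. ] [ 759.8 -141.2  305. ] (array([ 760.19399514, -143.04660522,  305.29984392]), np.float64(3.8798314883932328))
FL [578.4 112.  305. ] [577.3 112.9 305. ] (array([578.9764757 , 112.62671566, 303.5700183 ]), np.float64(0.9336807063022923))
FR [ 579.  -143.2  305. ] [ 578.7 -138.7  305. ] (array([ 578.21926908, -140.82803233,  306.03529432]), np.float64(4.389265292729046))
bot [606.  111.5   0. ] [590.6 106.4  50. ]
bot [ 602.5 -148.8    0. ] [ 587.3 -142.2   50. ]
handle top (array([580.76200236, -14.53907641, 215.01568582]), np.float64(3.901776241553219)) bot (array([550.43214646, -13.82989402, 131.14784628]), np.float64(3.008460125069255))
[608.49515014 117.81574009   0.        ] [ 609.40590983 -142.03737814    0.        ]
flaptop (array([590.88847421, 111.37446335, 235.04908622]), np.float64(4.121391281077686))
flaptop (array([ 587.27601549, -139.50996385,  240.24807084]), np.float64(3.287583028497341))
```

```bash
cat >> h.py <<'E'
def dirR(a,yaw=0):
    """tool z pointing along azimuth yaw, a deg below horizontal; y tool = +y rotated"""
    a=np.radians(a);z=np.array([np.cos(a),0,-np.sin(a)]);y=np.array([0,1.,0]);x=np.cross(y,z)
    return R.from_euler('z',yaw,degrees=True).as_matrix()@np.stack([x,y,z],1)
def steps(p,Rm,n=None,f=1,vmax=45,wmax=0.14,start=None):
    s=manip.state(); p0,R0=(s['ee_pos'],rot(s['orientation'])) if start is None else start
    rv=R.from_matrix(R0.T@Rm).as_rotvec()
    if n is None: n=max(int(np.ceil(np.linalg.norm(np.array(p)-p0)/vmax)),int(np.ceil(np.linalg.norm(rv)/wmax)),1)
    dp=(np.array(p)-p0)/n; rows=[]
    for i in range(n):
        Ri=R0@R.from_rotvec(rv*i/n).as_matrix(); d=Ri.T@dp
        rows.append('{"slide":[%s],"turn":[%s],"fingers":%g}'%(','.join('%g'%v for v in d.round(0 if vmax>20 else 1)),','.join('%g'%v for v in (rv/n).round(3)),f))
    print(n); print('['+',\n'.join(rows)+']'); return (np.array(p),Rm)
E
python3 - <<'E'
from h import *
st=steps([455,-14,200],dirR(0),f=1)
E
```

```text
13
[{"slide":[-32,-27,2],"turn":[-0.025,-0.119,-0.025],"fingers":1},
{"slide":[-31,-28,5],"turn":[-0.025,-0.119,-0.025],"fingers":1},
{"slide":[-30,-29,8],"turn":[-0.025,-0.119,-0.025],"fingers":1},
{"slide":[-28,-30,11],"turn":[-0.025,-0.119,-0.025],"fingers":1},
{"slide":[-26,-31,13],"turn":[-0.025,-0.119,-0.025],"fingers":1},
{"slide":[-23,-32,16],"turn":[-0.025,-0.119,-0.025],"fingers":1},
{"slide":[-20,-33,17],"turn":[-0.025,-0.119,-0.025],"fingers":1},
{"slide":[-17,-34,19],"turn":[-0.025,-0.119,-0.025],"fingers":1},
{"slide":[-14,-35,20],"turn":[-0.025,-0.119,-0.025],"fingers":1},
{"slide":[-11,-36,20],"turn":[-0.025,-0.119,-0.025],"fingers":1},
{"slide":[-8,-36,21],"turn":[-0.025,-0.119,-0.025],"fingers":1},
{"slide":[-4,-37,20],"turn":[-0.025,-0.119,-0.025],"fingers":1},
{"slide":[-1,-38,20],"turn":[-0.025,-0.119,-0.025],"fingers":1}]
```

Call:
{"method": "carry_out", "body": {"plan": [{"slide": [-32, -27, 2], "turn": [-0.025, -0.119, -0.025], "fingers": 1}, {"slide": [-31, -28, 5], "turn": [-0.025, -0.119, -0.025], "fingers": 1}, {"slide": [-30, -29, 8], "turn": [-0.025, -0.119, -0.025], "fingers": 1}, {"slide": [-28, -30, 11], "turn": [-0.025, -0.119, -0.025], "fingers": 1}, {"slide": [-26, -31, 13], "turn": [-0.025, -0.119, -0.025], "fingers": 1}, {"slide": [-23, -32, 16], "turn": [-0.025, -0.119, -0.025], "fingers": 1}, {"slide": [-20, -33, 17], "turn": [-0.025, -0.119, -0.025], "fingers": 1}, {"slide": [-17, -34, 19], "turn": [-0.025, -0.119, -0.025], "fingers": 1}, {"slide": [-14, -35, 20], "turn": [-0.025, -0.119, -0.025], "fingers": 1}, {"slide": [-11, -36, 20], "turn": [-0.025, -0.119, -0.025], "fingers": 1}, {"slide": [-8, -36, 21], "turn": [-0.025, -0.119, -0.025], "fingers": 1}, {"slide": [-4, -37, 20], "turn": [-0.025, -0.119, -0.025], "fingers": 1}]}}

```text
t: 1.35
ee_pos: [481.9, 172.6, 236.7]
orientation: [-166.3, 76.1, -175.7]
wrist_force: [0.6, 2.0, -0.5]
finger_gap: 1.005
```

```bash
python3 - <<'E'
from h import *
print(manip.state()['ee_pos'],rot(manip.state()['orientation']).round(2))
st=steps([470,-14,180],dirR(0),f=1)
E
```

```text
[481.92863297 172.57089533 236.66549612] [[-0.24  0.16  0.96]
 [-0.02  0.99 -0.17]
 [-0.97 -0.06 -0.23]]
5
[{"slide":[12,-37,7],"turn":[-0.033,-0.048,0.008],"fingers":1},
{"slide":[12,-37,5],"turn":[-0.033,-0.048,0.008],"fingers":1},
{"slide":[12,-37,3],"turn":[-0.033,-0.048,0.008],"fingers":1},
{"slide":[12,-37,1],"turn":[-0.033,-0.048,0.008],"fingers":1},
{"slide":[12,-37,-1],"turn":[-0.033,-0.048,0.008],"fingers":1}]
```

Call:
{"method": "carry_out", "body": {"plan": [{"slide": [12, -37, 7], "turn": [-0.033, -0.048, 0.008], "fingers": 1}, {"slide": [12, -37, 5], "turn": [-0.033, -0.048, 0.008], "fingers": 1}, {"slide": [12, -37, 3], "turn": [-0.033, -0.048, 0.008], "fingers": 1}, {"slide": [12, -37, 1], "turn": [-0.033, -0.048, 0.008], "fingers": 1}, {"slide": [12, -37, -1], "turn": [-0.033, -0.048, 0.008], "fingers": 1}]}}

```text
t: 1.85
ee_pos: [583.0, 81.6, 286.4]
orientation: [-178.9, 81.6, 176.3]
wrist_force: [1.4, 0.3, 0.3]
finger_gap: 0.998
```

```bash
python3 - <<'E'
from h import *
print(manip.state()['ee_pos'])
c,im=snap('wrist','w1'); print(c)
c2,_=snap('scene','s1',(180,90,380,240),4)
st=steps([480,-14,175],dirR(0),f=1)
E
```

```text
[582.98690412  81.62028146 286.38943989]
{'fx': 265.56026556562574, 'fy': 265.56026556562574, 'cx': 257.93290420661134, 'cy': 196.31835548755592, 'origin': array([430.8153905 ,  95.78276208, 225.78352032]), 'attitude': array([79.67824056,  0.09328358, 85.11013518])}
4
[{"slide":[31,-25,-19],"turn":[-0.024,-0.036,-0.001],"fingers":1},
{"slide":[31,-24,-21],"turn":[-0.024,-0.036,-0.001],"fingers":1},
{"slide":[30,-24,-23],"turn":[-0.024,-0.036,-0.001],"fingers":1},
{"slide":[29,-23,-24],"turn":[-0.024,-0.036,-0.001],"fingers":1}]
```

View pics/w1.png

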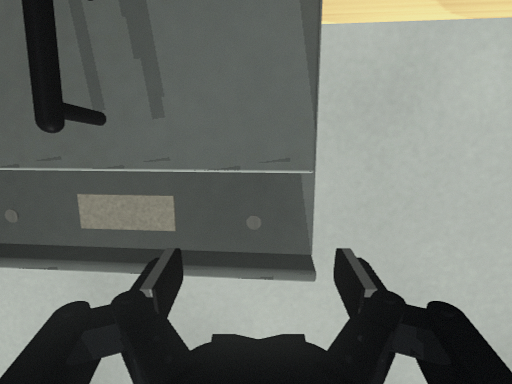

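View pics/s1.png

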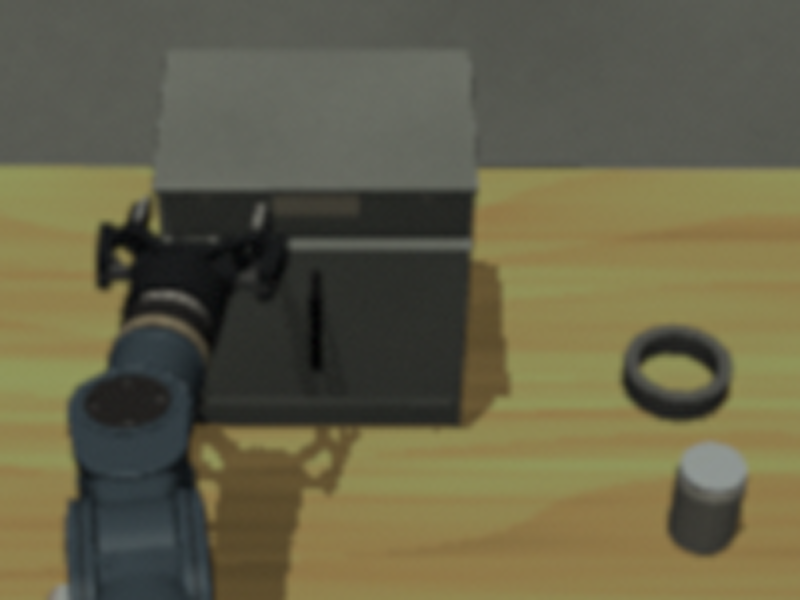

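```bash
python3 - <<'E'
from h import *
s=manip.state();print(s['t'],s['joint_positions'].round(1),s['dq'].round(1),s['ee_pos'].round(1),rot(s['orientation']).round(2), s['wrist_force'])
E
```

```text
1.95 [  8.  -56.7 -69.3  -4.1 -13.5   1.8] [ 6.1 -0.1 -0.7  2.  -2.5  0.8] [583.7  75.3 287.6] [[-0.14  0.1   0.98]
 [ 0.01  1.   -0.1 ]
 [-0.99 -0.   -0.14]] [-0.11553349  0.18161997 -0.05684199]
```

Call:
{"method": "carry_out", "body": {"plan": [{"slide": [0, 0, -20], "turn": [0, 0, 0], "fingers": 1}]}}

```text
t: 2.05
ee_pos: [579.3, 80.4, 286.6]
orientation: [-178.4, 81.7, 175.2]
wrist_force: [-0.0, 0.1, 0.3]
finger_gap: 0.998
```

```bash
python3 - <<'E'
from h import *
s=manip.state();print(s['t'],s['joint_positions'].round(1),s['dq'].round(1),s['ee_pos'].round(1),rot(s['orientation']).round(2), s['wrist_force'])
E
```

```text
2.05 [  9.9 -56.7 -69.4  -4.  -16.1   2.2] [ 19.4   0.   -0.5   0.1 -26.7   3.3] [579.3  80.4 286.6] [[-0.14  0.11  0.98]
 [ 0.01  0.99 -0.11]
 [-0.99 -0.   -0.14]] [-0.04606668  0.14161472  0.29215536]
```

```bash
cat >> h.py <<'E'
import json,os
def log():
    s=manip.state(); open('log.jsonl','a').write(json.dumps([s['joint_positions'].tolist(),s['ee_pos'].tolist(),s['orientation'].tolist()])+'\n'); return s
E
cat > log.jsonl <<'E'
[[58.7982825,2.79228593,5.58990054,92.9334985,0.0006,82.6770791],[212.21010074,479.52098719,230.10769151],[-179.865305,-0.0179467148,156.121182]]
E
python3 - <<'E'
from h import *
log()
st=steps([500,-14,240],dirR(40),f=1,n=6)
E
```

```text
6
[{"slide":[9,-17,-10],"turn":[-0.017,0.092,-0.007],"fingers":1},
{"slide":[10,-17,-10],"turn":[-0.017,0.092,-0.007],"fingers":1},
{"slide":[11,-17,-9],"turn":[-0.017,0.092,-0.007],"fingers":1},
{"slide":[12,-16,-8],"turn":[-0.017,0.092,-0.007],"fingers":1},
{"slide":[13,-16,-7],"turn":[-0.017,0.092,-0.007],"fingers":1},
{"slide":[14,-16,-6],"turn":[-0.017,0.092,-0.007],"fingers":1}]
```

Call:
{"method": "carry_out", "body": {"plan": [{"slide": [0, -10, -30], "turn": [0, 0.12, 0], "fingers": 1}, {"slide": [10, -17, -20], "turn": [-0.02, 0.12, -0.01], "fingers": 1}, {"slide": [10, -17, -10], "turn": [-0.02, 0.12, -0.01], "fingers": 1}]}}

```text
t: 2.35
ee_pos: [540.6, 63.1, 251.9]
orientation: [-177.8, 58.7, 177.7]
wrist_force: [1.1, -0.3, -0.2]
finger_gap: 0.999
```

```bash
python3 - <<'E'
from h import *
print(log())
st=steps([505,-14,235],dirR(40),f=1,n=5)
E
```

```text
{'t': 2.35, 'joint_positions': array([  3.9848204 , -56.37038879, -54.91997858,  32.98219819,
        -7.56294314,   3.2732506 ]), 'dq': array([-46.30546469,   3.32164564,  47.956705  , 111.89081264,
        58.88293431, -15.46739781]), 'joint_torque': array([ 4.19627801, -8.1330961 , 37.55092263, -8.62530738, -0.89989085,
        0.2687075 ]), 'ee_pos': array([540.60647288,  63.12222423, 251.86225322]), 'orientation': array([-177.78504086,   58.74755361,  177.72148518]), 'wrist_force': array([ 1.14490835, -0.34269053, -0.15166751]), 'torque': array([ 0.0345699 ,  0.7984216 , -0.02506846]), 'finger_gap': 0.9988643437845823}
5
[{"slide":[6,-16,-3],"turn":[-0.014,0.03,-0.005],"fingers":1},
{"slide":[6,-16,-3],"turn":[-0.014,0.03,-0.005],"fingers":1},
{"slide":[7,-16,-3],"turn":[-0.014,0.03,-0.005],"fingers":1},
{"slide":[7,-16,-3],"turn":[-0.014,0.03,-0.005],"fingers":1},
{"slide":[7,-16,-3],"turn":[-0.014,0.03,-0.005],"fingers":1}]
```

Call:
{"method": "carry_out", "body": {"plan": [{"slide": [6, -18, -3], "turn": [-0.015, 0.04, -0.005], "fingers": 1}, {"slide": [6, -18, -3], "turn": [-0.015, 0.04, -0.005], "fingers": 1}, {"slide": [7, -18, -3], "turn": [-0.015, 0.04, -0.005], "fingers": 1}, {"slide": [7, -18, -3], "turn": [-0.015, 0.04, -0.005], "fingers": 1}]}}

```text
t: 2.75
ee_pos: [511.9, -4.2, 241.0]
orientation: [-180.0, 49.1, 180.0]
wrist_force: [0.5, 0.1, -0.1]
finger_gap: 1.0
```

```bash
python3 - <<'E'
from h import *
s=log();print(s['joint_positions'].round(1),s['ee_pos'].round(1))
c,im=snap('wrist','w2')
s=log();print(s['joint_positions'].round(1),s['ee_pos'].round(1))
# fit kinematics
from scipy.optimize import least_squares
D=[json.loads(l) for l in open('log.jsonl')]
def fk(q,k):
    q=np.radians(q); h,a0,L2,L3,d5,Dt,lat=k
    f=q[1]-q[2]; a=f+q[3]
    t=np.array([np.cos(a),0,-np.sin(a)]); u=np.array([np.sin(a),0,np.cos(a)])
    t5=R.from_rotvec(u*q[4]).apply(t)
    p=np.array([a0+L2*np.sin(q[1])+L3*np.cos(f),lat,h+L2*np.cos(q[1])-L3*np.sin(f)])+d5*u+Dt*t5
    Rz=R.from_euler('z',q[0]); return Rz.apply(p),Rz.apply(t5)
r=least_squares(lambda k:np.concatenate([fk(d[0],k)[0]-d[1] for d in D]+[(k-np.array([150,0,350,350,0,250,60]))*1e-3]),[150,0,350,350,0,250,60])
print(r.x.round(1),r.fun.round(2))
for d in D: print(fk(d[0],r.x)[1].round(2),rot(d[2])[:,2].round(2))
E
```

```text
[-14.9 -55.  -48.9  48.1  11.2  -9.9] [511.9  -4.2 241. ]
[-15.3 -55.  -48.7  48.1  11.1 -10. ] [512.   -7.5 241.9]
[257.5 168.2 296.2 344.7  -9.8 332.9  67. ] [-2.040e+00 -3.220e+00  7.120e+00 -1.185e+01 -6.970e+00  2.000e-02
 -1.220e+00 -2.330e+00 -2.600e+00  9.640e+00  1.050e+00 -2.140e+00
  9.610e+00  9.800e-01 -2.400e+00  1.100e-01  1.700e-01 -5.000e-02
 -1.000e-02 -1.000e-02  8.000e-02  1.000e-02]
[-0. -0. -1.] [-0. -0. -1.]
[ 0.98 -0.11 -0.14] [ 0.98 -0.11 -0.14]
[ 0.85 -0.07 -0.52] [ 0.85 -0.07 -0.52]
[ 0.76 -0.   -0.66] [ 0.76 -0.   -0.66]
[ 0.76 -0.01 -0.66] [ 0.76 -0.01 -0.66]
```

View pics/w2.png

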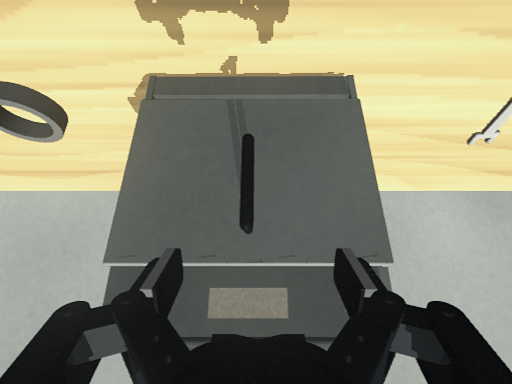

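```bash
python3 - <<'E'
from h import *
c=manip.calibration('wrist'); print(c['origin'])
for x in (545,550,555,560,565):
    a=onplane(c,(246.5,228),np.array([x,0,0]),np.array([1,0,0])); b=onplane(c,(248,140),np.array([x,0,0]),np.array([1,0,0])); print(x,a.round(1),b.round(1),(a-b)[2])
for x in (585,590,595):
  a=onplane(c,(104,263),np.array([x,0,0]),np.array([1,0,0]));b=onplane(c,(392,263),np.array([x,0,0]),np.array([1,0,0])); print(x,a.round(1),b.round(1),(a-b)[1])
for uv in [(150,75),(353,75)]: print(onz(c,uv,0))
st=steps([530,-14,205],dirR(40),f=1,vmax=15)
E
```

```text
[350.59261106  -4.98719276 273.23462858]
545 [545.  -15.1 219.5] [545.  -15.2 141. ] 78.53746952163772
550 [550.  -15.4 218.1] [550.  -15.4 137.6] 80.55738939070301
555 [555.  -15.6 216.8] [555.  -15.7 134.2] 82.5773092597683
560 [560.  -15.9 215.4] [560.  -16.  130.8] 84.59722912883359
565 [565.  -16.1 214. ] [565.  -16.2 127.4] 86.61714899789888
585 [ 585.  -140.4  239.7] [585.  108.8 239.6] -249.2265732668697
590 [ 590.  -143.3  239. ] [590.  111.2 238.9] -254.54267218329932
595 [ 595.  -146.2  238.3] [595.  113.6 238.2] -259.858771099729
[ 606.34405657 -145.86549691    0.        ]
[607.93891578 114.77741787   0.        ]
3
[{"slide":[5.4,-2.1,12.6],"turn":[-0.002,-0.005,-0.001],"fingers":1},
{"slide":[5.4,-2.1,12.6],"turn":[-0.002,-0.005,-0.001],"fingers":1},
{"slide":[5.5,-2.1,12.5],"turn":[-0.002,-0.005,-0.001],"fingers":1}]
```

```bash
python3 - <<'E'
from h import *
a=steps([531,-15.5,199],dirR(42),f=1,n=4)
a=steps([566,-15.5,168],dirR(42),f=1,n=4,start=a)
E
```

```text
4
[{"slide":[5,-2,11],"turn":[-0.002,0.005,-0.001],"fingers":1},
{"slide":[5,-2,11],"turn":[-0.002,0.005,-0.001],"fingers":1},
{"slide":[5,-2,11],"turn":[-0.002,0.005,-0.001],"fingers":1},
{"slide":[5,-2,11],"turn":[-0.002,0.005,-0.001],"fingers":1}]
4
[{"slide":[-0,0,12],"turn":[0,0,0],"fingers":1},
{"slide":[-0,0,12],"turn":[0,0,0],"fingers":1},
{"slide":[-0,0,12],"turn":[0,0,0],"fingers":1},
{"slide":[-0,0,12],"turn":[0,0,0],"fingers":1}]
```

Call:
{"method": "carry_out", "body": {"plan": [{"slide": [5, -2, 11], "turn": [0, 0.005, 0], "fingers": 1}, {"slide": [5, -2, 11], "turn": [0, 0.005, 0], "fingers": 1}, {"slide": [5, -2, 11], "turn": [0, 0.005, 0], "fingers": 1}, {"slide": [5, -2, 11], "turn": [0, 0.005, 0], "fingers": 0.5}, {"slide": [0, 0, 0], "turn": [0, 0, 0], "fingers": 0.5}]}}

```text
t: 3.3
ee_pos: [531.8, -12.2, 188.8]
orientation: [-179.9, 47.5, 180.0]
wrist_force: [-0.3, 0.6, -0.2]
finger_gap: 0.751
```

```bash
python3 - <<'E'
from h import *
s=log();print(s['joint_positions'].round(1),s['ee_pos'].round(1),s['orientation'].round(1))
a=steps([566,-15.5,168],dirR(42),f=0.5,n=4)
E
```

```text
[-15.1 -49.5 -51.6  41.4  10.9 -10.3] [531.8 -12.2 188.8] [-179.9   47.5  180. ]
4
[{"slide":[-2,-1,10],"turn":[-0.001,-0.002,-0],"fingers":0.5},
{"slide":[-2,-1,10],"turn":[-0.001,-0.002,-0],"fingers":0.5},
{"slide":[-2,-1,10],"turn":[-0.001,-0.002,-0],"fingers":0.5},
{"slide":[-2,-1,10],"turn":[-0.001,-0.002,-0],"fingers":0.5}]
```

Call:
{"method": "carry_out", "body": {"plan": [{"slide": [-2, -1, 10], "turn": [0, 0, 0], "fingers": 0.5}, {"slide": [-2, -1, 10], "turn": [0, 0, 0], "fingers": 0.5}, {"slide": [-2, -1, 11], "turn": [0, 0, 0], "fingers": 0.5}, {"slide": [-2, -1, 11], "turn": [0, 0, 0], "fingers": 0}, {"slide": [0, 0, 2], "turn": [0, 0, 0], "fingers": -0.4}, {"slide": [0, 0, 0], "turn": [0, 0, 0], "fingers": -0.5}]}}

```text
t: 3.9
ee_pos: [568.9, -9.1, 156.8]
orientation: [179.9, 47.0, -179.6]
wrist_force: [-0.2, -0.2, 0.3]
finger_gap: 0.258
```

```bash
python3 - <<'E'
from h import *
s=log();print(s['joint_positions'].round(1),s['ee_pos'].round(1),s['orientation'].round(1))
snap('wrist','w3')
E
```

```text
[-13.3 -40.1 -50.7  33.2  10.1  -9.5] [568.9  -9.1 156.8] [ 179.9   47.  -179.6]
```

View pics/w3.png

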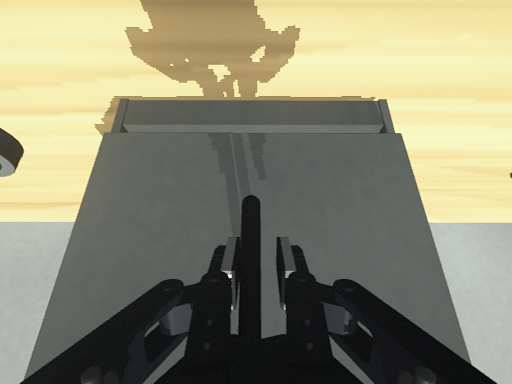

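Call:
{"method": "carry_out", "body": {"plan": [{"slide": [0, -7, 0], "turn": [0, 0, 0], "fingers": -0.5}, {"slide": [0, 0, 0], "turn": [0, 0, 0], "fingers": -1}, {"slide": [0, 0, 0], "turn": [0, 0, 0], "fingers": -1}, {"slide": [0, 0, 0], "turn": [0, 0, 0], "fingers": -1}, {"slide": [0, 0, 0], "turn": [0, 0, 0], "fingers": -1}], "force": 30}}

```text
t: 4.45
ee_pos: [568.5, -13.2, 157.2]
orientation: [179.5, 47.2, -179.4]
wrist_force: [5.2, 1.0, -3.5]
finger_gap: 0.113
```

```bash
python3 - <<'E'
from h import *
s=log();print(s['joint_positions'].round(1),s['ee_pos'].round(1),s['orientation'].round(1),s['wrist_force'])
# arc of TCP about hinge (604,50)
p=s['ee_pos'];H=np.array([604,50.]); v=np.array([p[0],p[2]])-H
for th in (.1,.2,.3,.36):
    # rotate outward (top toward -x)
    c,si=np.cos(th),np.sin(th); print(th,(H+[c*v[0]-si*v[1], si*v[0]+c*v[1]]).round(1))
E
```

```text
[-14.5 -40.2 -50.8  33.3  11.5 -10.5] [568.5 -13.2 157.2] [ 179.5   47.2 -179.4] [ 5.18240965  0.97533271 -3.46005638]
0.1 [558.  153.2]
0.2 [547.9 148. ]
0.3 [538.4 142. ]
0.36 [533.  137.9]
```

Call:
{"method": "carry_out", "body": {"plan": [{"slide": [8, -1, -3], "turn": [0, 0, 0], "fingers": -1}, {"slide": [8, 0, -3], "turn": [0, 0, 0], "fingers": -1}, {"slide": [8, 0, -2], "turn": [0, 0, 0], "fingers": -1}, {"slide": [8, 0, -2], "turn": [0, 0, 0], "fingers": -1}, {"slide": [8, 0, -1], "turn": [0, 0, 0], "fingers": -1}]}}

```text
t: 4.95
ee_pos: [537.5, -13.2, 140.6]
orientation: [179.6, 48.2, -178.8]
wrist_force: [12.0, 2.1, -3.6]
finger_gap: 0.117
```

```bash
python3 - <<'E'
from h import *
s=log();print(s['joint_positions'].round(1),s['ee_pos'].round(1),s['orientation'].round(1),s['wrist_force'])
Rm=rot(s['orientation']);g=s['ee_pos']-18.7*Rm[:,2]; v=g[[0,2]]-[604,50]; print(g,np.hypot(*v),'theta',np.arctan2(-v[0],v[1])-np.arctan2(49.3,119.9))
E
```

```text
[-16.7 -48.1 -56.9  34.4  13.7 -12.2] [537.5 -13.2 140.6] [ 179.6   48.2 -178.8] [12.02700619  2.10076724 -3.60669061]
[523.51708053 -13.64675794 153.02414874] 130.73437019147673 theta 0.27307112100081504
```

Call:
{"method": "carry_out", "body": {"plan": [{"slide": [7, 0, -1], "turn": [0, 0, 0], "fingers": -1}, {"slide": [7, 0, -1], "turn": [0, 0, 0], "fingers": -1}]}}

```text
t: 5.15
ee_pos: [529.3, -13.3, 134.9]
orientation: [179.8, 48.9, -178.4]
wrist_force: [27.7, 1.6, -7.1]
finger_gap: 0.115
```

```bash
python3 - <<'E'
from h import *
s=log();print(s['joint_positions'].round(1),s['ee_pos'].round(1),s['orientation'].round(1),s['wrist_force'])
Rm=rot(s['orientation']);g=s['ee_pos']-18.7*Rm[:,2]; v=g[[0,2]]-[604,50]; print(g,np.hypot(*v),'theta',np.arctan2(-v[0],v[1])-np.arctan2(49.3,119.9))
snap('scene','s2',(180,90,380,240),4)
E
```

```text
[-17.4 -50.8 -59.1  34.5  14.4 -12.8] [529.3 -13.3 134.9] [ 179.8   48.9 -178.4] [27.72429988  1.60214467 -7.14696079]
[515.17073534 -13.72377728 147.21536707] 131.68699956769288 theta 0.3502493376702663
```

View pics/s2.png

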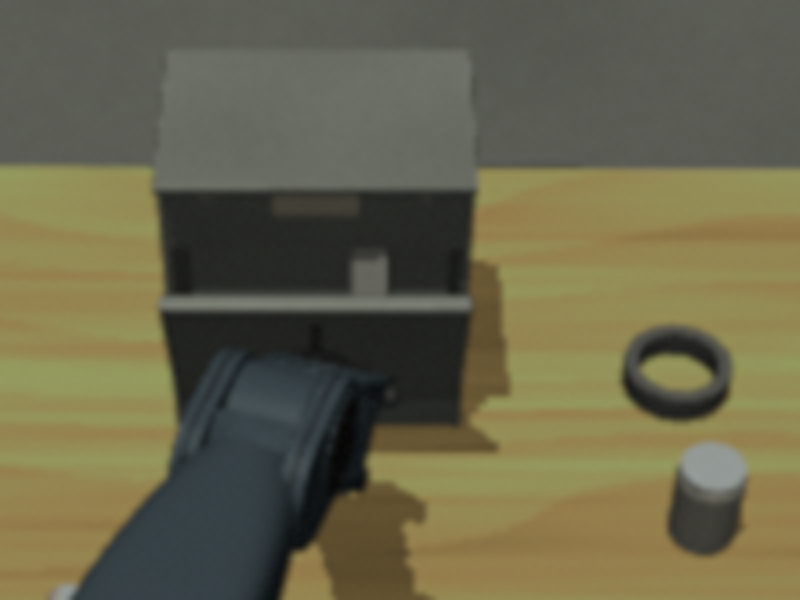

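```bash
python3 - <<'E'
from h import *
c=manip.calibration('scene')
q=lambda x,y:(180+(x+.5)/4-.5,90+(y+.5)/4-.5)
for x,y,z in [(351,255,215),(388,255,215),(351,292,203),(388,292,203),(160,303,229),(472,303,229)]: print(x,y,onz(c,q(x,y),z).round(1))
E
```

```text
351 255 [600.3 -41.2 215. ]
388 255 [600.5 -72.1 215. ]
351 292 [568.  -41.4 203. ]
388 292 [568.3 -72.  203. ]
160 303 [526.3 112.2 229. ]
472 303 [ 528.  -138.6  229. ]
```

Call:
{"method": "carry_out", "body": {"plan": [{"slide": [0, 0, 0], "turn": [0, 0, 0], "fingers": -0.3}, {"slide": [0, 0, 0], "turn": [0, 0, 0], "fingers": 0}, {"slide": [0, 0, -15], "turn": [0, 0, 0], "fingers": 0}]}}

```text
t: 5.5
ee_pos: [517.2, -14.4, 144.3]
orientation: [179.8, 48.9, -178.4]
wrist_force: [-1.2, 0.6, -1.0]
finger_gap: 0.501
```

Call:
{"method": "carry_out", "body": {"plan": [{"slide": [-6, 0, -23], "turn": [0, 0, 0], "fingers": 0}, {"slide": [-7, 0, -25], "turn": [0, 0.03, 0], "fingers": 0}, {"slide": [-12, 0, -30], "turn": [0, 0.05, 0], "fingers": -0.5}, {"slide": [-30, -15, -30], "turn": [0, 0.05, 0], "fingers": -1}, {"slide": [-30, -15, -20], "turn": [0, 0.05, 0], "fingers": -1}]}}

```text
t: 6.0
ee_pos: [486.9, -46.0, 285.0]
orientation: [179.4, 37.0, -178.6]
wrist_force: [-0.6, -0.0, 1.8]
finger_gap: 0.008
```

```bash
python3 - <<'E'
from h import *
s=log();print(s['joint_positions'].round(1),s['ee_pos'].round(1),s['orientation'].round(1),s['wrist_force'])
c,_=snap('wrist','w4'); print(c['origin'],manip.state()['ee_pos'])
a=steps([545,-58,270],dirR(52),f=-1,vmax=40)
E
```

```text
[-23.1 -42.  -31.1  66.8  15.  -20. ] [486.9 -46.  285. ] [ 179.4   37.  -178.6] [-0.63054251 -0.02896432  1.79865309]
[335.55493301 -49.74591776 349.4900257 ] [492.8817714  -49.78950828 293.53689982]
2
[{"slide":[-13,-5,25],"turn":[0.01,-0.004,0.01],"fingers":-1},
{"slide":[-13,-4,25],"turn":[0.01,-0.004,0.01],"fingers":-1}]
```

View pics/w4.png

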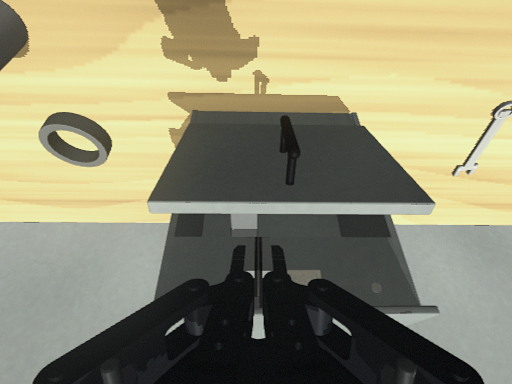

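```bash
python3 - <<'E'
from h import *
c=manip.calibration('wrist')
for u,v,z in [(231,224,209),(258,224,209),(231,234,215),(258,234,215),(149,205,229),(434,205,229)]: print(u,v,onz(c,(u,v),z).round(1))
E
```

```text
231 224 [621.5 -76.4 209. ]
258 224 [620.9 -44.5 209. ]
231 234 [636.1 -77.  215. ]
258 234 [635.5 -44.1 215. ]
149 205 [ 548.1 -145.4  229. ]
434 205 [542.8 114.3 229. ]
```

```bash
python3 - <<'E'
from h import *
s=manip.state();print(s['ee_pos'],s['orientation'])
a=steps([523,-59,275],dirR(50),f=-1,n=3)
a=steps([575,-59,213.5],dirR(50),f=-1,start=a,n=5)
E
```

```text
[492.8817714  -49.78950828 293.53689982] [ 179.76547265   37.57076277 -178.50416191]
3
[{"slide":[-4,-3,11],"turn":[0.007,-0.014,0.007],"fingers":-1},
{"slide":[-4,-3,11],"turn":[0.007,-0.014,0.007],"fingers":-1},
{"slide":[-4,-3,11],"turn":[0.007,-0.014,0.007],"fingers":-1}]
5
[{"slide":[-0,0,16],"turn":[0,0,0],"fingers":-1},
{"slide":[-0,0,16],"turn":[0,0,0],"fingers":-1},
{"slide":[-0,0,16],"turn":[0,0,0],"fingers":-1},
{"slide":[-0,0,16],"turn":[0,0,0],"fingers":-1},
{"slide":[-0,0,16],"turn":[0,0,0],"fingers":-1}]
```

Call:
{"method": "carry_out", "body": {"plan": [{"slide": [-4, -3, 11], "turn": [0.01, -0.015, 0.01], "fingers": -1}, {"slide": [-4, -3, 12], "turn": [0.01, -0.015, 0.01], "fingers": -1}, {"slide": [-4, -4, 12], "turn": [0.005, -0.015, 0.005], "fingers": -1}, {"slide": [0, 0, 0], "turn": [0, 0, 0], "fingers": -1}]}}

```text
t: 6.45
ee_pos: [528.6, -63.4, 281.3]
orientation: [-179.7, 40.7, 179.5]
wrist_force: [0.7, -0.3, -0.0]
finger_gap: 0.0
```

```bash
python3 - <<'E'
from h import *
s=log();print(s['joint_positions'].round(1),s['ee_pos'].round(1),s['orientation'].round(1),s['wrist_force'])
c,_=snap('wrist','w5'); print(c['origin'],manip.state()['ee_pos'])
snap('scene','s3',(180,90,380,240),4)
E
```

```text
[-22.2 -39.5 -32.3  58.5  13.7 -16.8] [528.6 -63.4 281.3] [-179.7   40.7  179.5] [ 0.65218616 -0.34159861 -0.00806015]
[373.42538411 -59.8137629  335.93657083] [528.50818445 -63.24623776 282.16092553]
```

View pics/w5.png

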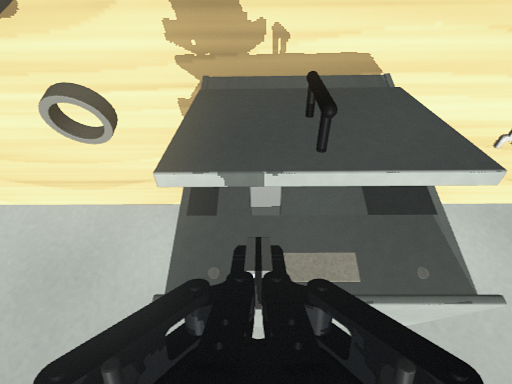

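View pics/s3.png

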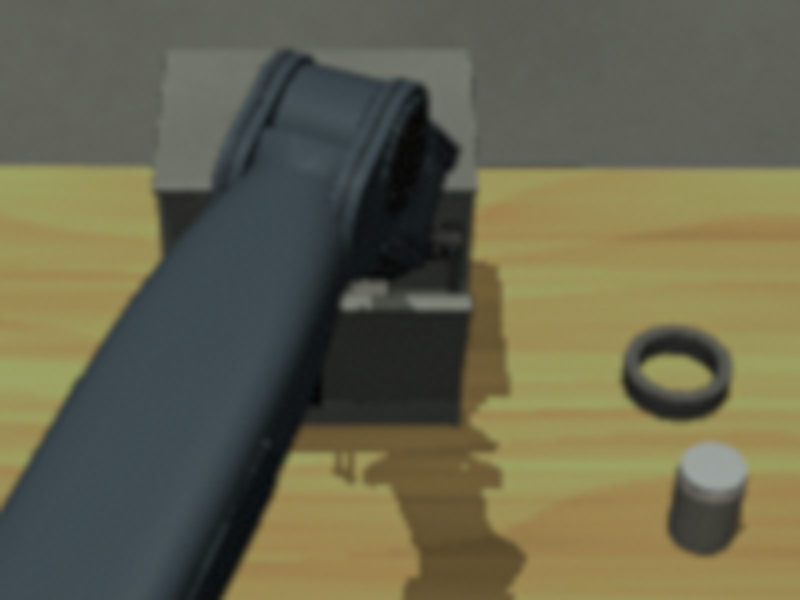

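```bash
python3 - <<'E'
from h import *
c=manip.calibration('wrist')
for u,v,z in [(250,200,209),(280,200,209),(250,213,216),(280,213,216),(155,184,228.5),(505,184,228.5),(155,170,223),(503,170,223)]: print(u,v,onz(c,(u,v),z).round(1))
s=manip.state();Rc=rot(s['orientation']);print(Rc.round(3))
T=np.array([580.8,-59,206.6]);print('to contact',delta(T,dirR(50)))
E
```

```text
250 200 [597.5 -70.7 209. ]
280 200 [597.8 -41.5 209. ]
250 213 [611.6 -71.1 216. ]
280 213 [611.8 -40.9 216. ]
155 184 [ 538.8 -139.2  228.5]
505 184 [540.8 121.4 228.5]
155 170 [ 528.7 -136.8  223. ]
503 170 [530.8 114.7 223. ]
[[-0.757  0.012  0.653]
 [ 0.006  1.    -0.011]
 [-0.653 -0.005 -0.757]]
to contact (array([10.20429026,  5.12467082, 91.86367802]), array([-0.01117857,  0.01327038, -0.00596426]))
```

Call:
{"method": "carry_out", "body": {"plan": [{"slide": [6, 3, 16], "turn": [-0.005, 0.006, -0.003], "fingers": -1}, {"slide": [4, 3, 18], "turn": [-0.005, 0.006, -0.003], "fingers": -1}, {"slide": [0, 0, 18], "turn": [0, 0, 0], "fingers": -1}, {"slide": [0, 0, 18], "turn": [0, 0, 0], "fingers": -1}, {"slide": [0, 0, 8], "turn": [0, 0, 0], "fingers": -1}, {"slide": [0, 0, 0], "turn": [0, 0, 0], "fingers": -1}]}}

```text
t: 7.15
ee_pos: [572.2, -57.5, 221.6]
orientation: [-179.7, 40.5, -179.8]
wrist_force: [0.1, -0.5, -0.6]
finger_gap: -0.002
```

```bash
python3 - <<'E'
from h import *
s=log();print(s['joint_positions'].round(1),s['ee_pos'].round(1),s['orientation'].round(1),s['wrist_force'])
T=np.array([580.8,-57.5,206.6]);print('to contact',delta(T,dirR(50)))
c,_=snap('wrist','w6')
E
```

```text
[-19.1 -32.8 -35.4  48.4  12.1 -14.9] [572.2 -57.5 221.6] [-179.7   40.5 -179.8] [ 0.05356973 -0.48265358 -0.63087163]
to contact (array([ 3.1663182 ,  0.03003049, 17.02889836]), array([-0.00327868,  0.0080068 ,  0.00207056]))
```

View pics/w6.png

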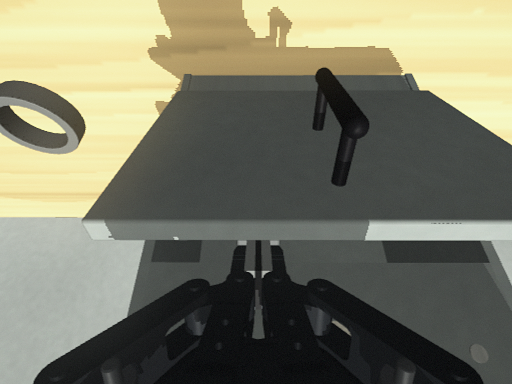

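Call:
{"method": "carry_out", "body": {"plan": [{"slide": [2, 0, 10], "turn": [0, 0, 0], "fingers": -1}, {"slide": [1, 0, 8], "turn": [0, 0, 0], "fingers": -1}, {"slide": [0, 0, 0], "turn": [0, 0, 0], "fingers": -1}]}}

```text
t: 7.5
ee_pos: [583.1, -58.3, 209.9]
orientation: [-179.5, 40.8, -179.8]
wrist_force: [-0.4, 0.6, 1.2]
finger_gap: -0.0
```

```bash
cat >> h.py <<'E'
def flapc(p,th,H=(604,50)):
    v=np.array([p[0]-H[0],p[2]-H[1]]); e=np.array([-np.sin(th),np.cos(th)]);n=np.array([np.cos(th),np.sin(th)]); return v@e,v@n
E
python3 - <<'E'
from h import *
s=log();print(s['ee_pos'].round(1),s['orientation'].round(1),s['wrist_force'],flapc(s['ee_pos'],.35))
E
```

```text
[583.1 -58.3 209.9] [-179.5   40.8 -179.8] [-0.3731446   0.6322071   1.16366279] (np.float64(157.3790817818266), np.float64(35.24157545501117))
```

Call:
{"method": "carry_out", "body": {"plan": [{"slide": [2, 0, 6], "turn": [0, 0, 0], "fingers": -1}, {"slide": [2, 0, 6], "turn": [0, 0, 0], "fingers": -1}, {"slide": [2, 0, 5], "turn": [0, 0, 0], "fingers": -1}, {"slide": [1, 0, 2], "turn": [0, 0, 0], "fingers": -1}]}}

```text
t: 7.9
ee_pos: [591.1, -58.5, 193.2]
orientation: [-179.5, 41.0, -179.7]
wrist_force: [-6.9, 0.1, 5.2]
finger_gap: 0.002
```

```bash
python3 - <<'E'
from h import *
s=log();print(s['ee_pos'].round(1),s['orientation'].round(1),s['wrist_force'],s['torque'],flapc(s['ee_pos'],.35))
snap('wrist','w7')
E
```

```text
[591.1 -58.5 193.2] [-179.5   41.  -179.7] [-6.91137725  0.0762089   5.21707004] [0.06728315 0.88383843 0.10362636] (np.float64(138.88909263415144), np.float64(37.0108364094029))
```

View pics/w7.png

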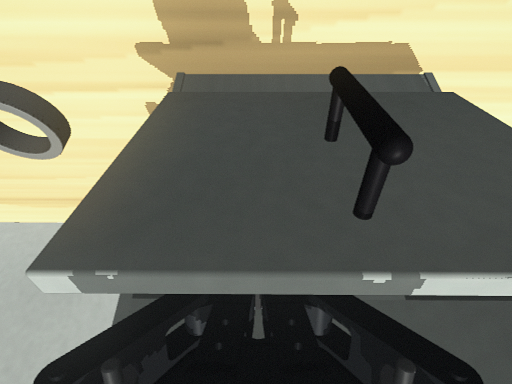

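```bash
python3 - <<'E'
from h import *
def pt(th,s,d,y=-58.5): return [604-np.sin(th)*s+np.cos(th)*d,y,50+np.cos(th)*s+np.sin(th)*d]
s=manip.state(); a=(s['ee_pos'],rot(s['orientation']))
for th,ss,d in [(.36,140,30),(.42,140,28),(.48,141,28),(.54,141,28),(.58,142,28)]:
    p=pt(th,ss,d);print(np.round(p,1)); a=steps(p,dirR(49-np.degrees(th-.35)),f=-1,start=a,vmax=8)
E
```

```text
[582.8 -58.5 191.6]
2
[{"slide":[3.7,0,-2.1],"turn":[-0.003,-0.005,0.002],"fingers":-1},
{"slide":[3.7,0,-2.1],"turn":[-0.003,-0.005,0.002],"fingers":-1}]
[572.5 -58.5 189.2]
2
[{"slide":[4.6,0,-2.5],"turn":[0,-0.03,0],"fingers":-1},
{"slide":[4.5,0,-2.7],"turn":[0,-0.03,0],"fingers":-1}]
[563.7 -58.5 188. ]
2
[{"slide":[3.5,0,-2.7],"turn":[0,-0.03,0],"fingers":-1},
{"slide":[3.5,0,-2.8],"turn":[0,-0.03,0],"fingers":-1}]
[555.5 -58.5 185.3]
2
[{"slide":[3.7,0,-2.2],"turn":[0,-0.03,0],"fingers":-1},
{"slide":[3.6,0,-2.3],"turn":[0,-0.03,0],"fingers":-1}]
[549.6 -58.5 184.1]
1
[{"slide":[4.6,0,-3.9],"turn":[0,-0.04,0],"fingers":-1}]
```

Call:
{"method": "carry_out", "body": {"plan": [{"slide": [4, 0, -2], "turn": [0, -0.01, 0], "fingers": -1}, {"slide": [4, 0, -2], "turn": [0, -0.01, 0], "fingers": -1}, {"slide": [5, 0, -2.5], "turn": [0, -0.03, 0], "fingers": -1}, {"slide": [5, 0, -2.5], "turn": [0, -0.03, 0], "fingers": -1}]}}

```text
t: 8.35
ee_pos: [582.1, -59.0, 205.7]
orientation: [-178.9, 47.7, -178.9]
wrist_force: [4.9, 0.3, 3.3]
finger_gap: 0.0
```

```bash
python3 - <<'E'
from h import *
s=log();print(s['ee_pos'].round(1),s['orientation'].round(1),s['wrist_force'],s['torque'],flapc(s['ee_pos'],.35),flapc(s['ee_pos'],.42))
c,im=snap('wrist','w8')
E
```

```text
[582.1 -59.  205.7] [-178.9   47.7 -178.9] [4.90963672 0.32226531 3.27459424] [-0.0157065  -0.34606778  0.02116841] (np.float64(153.7520270214656), np.float64(32.82113989231302)) (np.float64(151.07988436930043), np.float64(43.494615482828245))
```

View pics/w8.png

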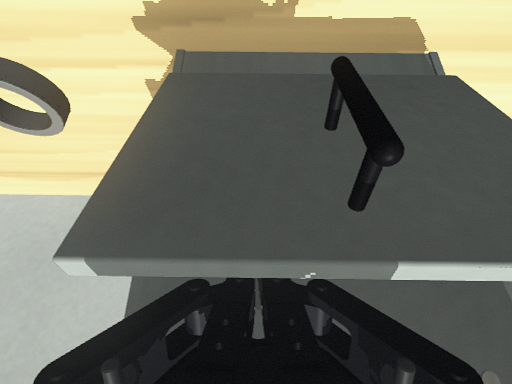

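```bash
cat >> h.py <<'E'
def theta_from(c,v,u=250,d=-14,s=190,y=-15):
    from scipy.optimize import brentq
    f=lambda th: proj(c,[604-np.sin(th)*s+np.cos(th)*d,y,50+np.cos(th)*s+np.sin(th)*d])[1]-v
    g=np.linspace(0,1.35,28); r=[]
    for a,b in zip(g[:-1],g[1:]):
        if f(a)*f(b)<0: r.append(round(brentq(f,a,b),3))
    return r
E
python3 - <<'E'
from h import *
s=log();print(s['ee_pos'].round(1),s['orientation'].round(1),s['wrist_force'],s['joint_positions'].round(1))
c=manip.calibration('wrist')
print(theta_from(c,261),theta_from(c,278,d=0))
E
```

```text
[581.6 -58.9 205.3] [-178.9   47.7 -178.9] [4.55658276 1.48427215 4.77525319] [-20.3 -38.  -44.4  37.6  14.6 -14.7]
[0.369] [0.373]
```

Call:
{"method": "carry_out", "body": {"plan": [{"slide": [-2, 0, 2], "turn": [0, 0.07, 0], "fingers": -1}, {"slide": [0, 0, 5], "turn": [0, 0.06, 0], "fingers": -1}, {"slide": [2, 0, 7], "turn": [0, 0, 0], "fingers": -1}, {"slide": [2, 0, 7], "turn": [0, 0, 0], "fingers": -1}]}}

```text
t: 8.8
ee_pos: [596.7, -60.0, 194.5]
orientation: [-178.7, 40.9, -178.9]
wrist_force: [-6.6, 2.0, 13.8]
finger_gap: -0.001
```

```bash
python3 - <<'E'
from h import *
s=log();print(s['ee_pos'].round(1),s['orientation'].round(1),s['wrist_force'],s['torque'],flapc(s['ee_pos'],.365))
E
```

```text
[596.7 -60.  194.5] [-178.7   40.9 -178.9] [-6.55316977  1.96711847 13.75288589] [0.31506208 0.04518276 0.22612364] (np.float64(137.61529185230998), np.float64(44.747835883700176))
```

Call:
{"method": "carry_out", "body": {"plan": [{"slide": [8, 0, -2], "turn": [0, 0, 0], "fingers": -1}, {"slide": [8, 0, -2], "turn": [0, 0, 0], "fingers": -1}]}}

```text
t: 9.0
ee_pos: [588.9, -60.4, 196.5]
orientation: [-178.5, 42.2, -178.5]
wrist_force: [2.3, 0.3, 7.9]
finger_gap: -0.001
```

```bash
python3 - <<'E'
from h import *
s=log();print(s['ee_pos'].round(1),s['orientation'].round(1),s['wrist_force'],s['torque'],flapc(s['ee_pos'],.365))
E
```

```text
[588.9 -60.4 196.5] [-178.5   42.2 -178.5] [2.34600532 0.25389762 7.86499862] [ 0.11245104 -0.73285725  0.12885484] (np.float64(142.27889773082995), np.float64(38.21953308434111))
```

Call:
{"method": "carry_out", "body": {"plan": [{"slide": [9, 0, 2], "turn": [0, 0.02, 0], "fingers": -1}, {"slide": [9, 0, 1], "turn": [0, 0.02, 0], "fingers": -1}]}}

```text
t: 9.2
ee_pos: [583.7, -60.7, 192.4]
orientation: [-178.2, 41.3, -178.1]
wrist_force: [1.9, 1.4, 7.9]
finger_gap: -0.003
```

```bash
python3 - <<'E'
from h import *
s=log();print(s['ee_pos'].round(1),s['orientation'].round(1),s['wrist_force'],s['torque'],flapc(s['ee_pos'],.365))
c,im=snap('wrist','w9')
E
```

```text
[583.7 -60.7 192.4] [-178.2   41.3 -178.1] [1.91049508 1.39639413 7.91912966] [ 0.2155403  -0.71125161  0.234584  ] (np.float64(140.2375350052232), np.float64(31.879938081169442))
```

View pics/w9.png

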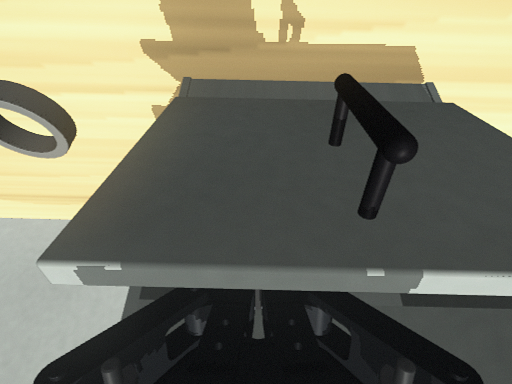

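Call:
{"method": "carry_out", "body": {"plan": [{"slide": [11, 0, 1], "turn": [-0.01, 0.02, -0.01], "fingers": -1}, {"slide": [11, 0, 1], "turn": [-0.01, 0.02, -0.01], "fingers": -1}, {"slide": [11, 0, 1], "turn": [0, 0.02, 0], "fingers": -1}]}}

```text
t: 9.55
ee_pos: [572.1, -61.3, 187.9]
orientation: [-178.0, 40.2, -175.8]
wrist_force: [-0.5, 4.0, 10.4]
finger_gap: -0.001
```

```bash
python3 - <<'E'
from h import *
s=log();print(s['ee_pos'].round(1),s['orientation'].round(1),s['wrist_force'],s['torque'],flapc(s['ee_pos'],.365),flapc(s['ee_pos'],.45))
c,im=snap('wrist','w10')
E
```

```text
[572.1 -61.3 187.9] [-178.    40.2 -175.8] [-0.50142348  4.01404711 10.37337936] [ 0.63389107 -0.84398606  0.52215056] (np.float64(140.21607237877544), np.float64(19.38513031026921)) (np.float64(138.06409407331293), np.float64(31.219163316647517))
```

View pics/w10.png

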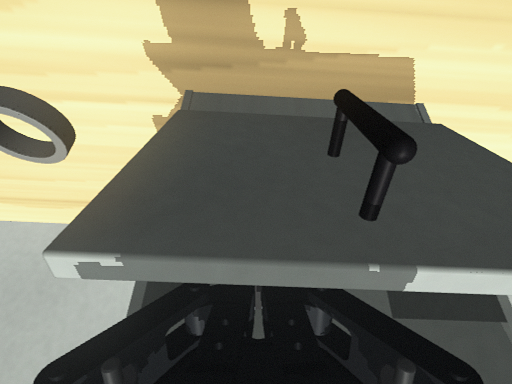

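```bash
python3 - <<'E'
from h import *
s=log();print(s['ee_pos'].round(1),s['orientation'].round(1),s['wrist_force'],s['joint_positions'].round(1))
c=manip.calibration('wrist')
print(theta_from(c,262),theta_from(c,285,d=0), theta_from(c,280,d=0))
print(delta(s['ee_pos'],dirR(50)))
E
```

```text
[571.6 -61.3 187.7] [-178.    40.1 -175.9] [-1.94608231  3.32556162 12.6899344 ] [-20.3 -32.  -38.6  45.2  13.5 -19. ]
[0.461] [0.47] [0.485]
(array([0., 0., 0.]), array([0.01085633, 0.0029629 , 0.05535744]))
```

Call:
{"method": "carry_out", "body": {"plan": [{"slide": [11, 0, -1], "turn": [0.005, 0.01, 0.015], "fingers": -1}, {"slide": [11, 0, -1], "turn": [0.005, 0.01, 0.015], "fingers": -1}, {"slide": [11, 0, -2], "turn": [0.005, 0.01, 0.015], "fingers": -1}, {"slide": [11, 0, -2], "turn": [0, 0.01, 0.01], "fingers": -1}]}}

```text
t: 10.0
ee_pos: [545.7, -62.7, 182.5]
orientation: [-179.3, 40.4, -179.3]
wrist_force: [-0.7, 1.0, 6.4]
finger_gap: 0.001
```

```bash
python3 - <<'E'
from h import *
s=log();print(s['ee_pos'].round(1),s['orientation'].round(1),s['wrist_force'],s['torque'],flapc(s['ee_pos'],.5),flapc(s['ee_pos'],.55))
c,im=snap('wrist','w11')
E
```

```text
[545.7 -62.7 182.5] [-179.3   40.4 -179.3] [-0.7158968   0.96445534  6.38525492] [ 0.21083724 -0.25563347  0.21533317] (np.float64(144.25752645665202), np.float64(12.377403503638378)) (np.float64(143.4586297676751), np.float64(19.571806305618782))
```

View pics/w11.png

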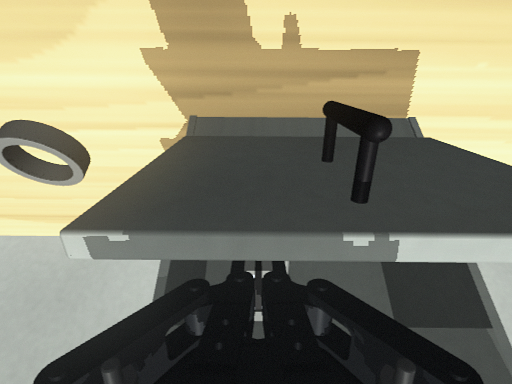

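```bash
python3 - <<'E'
from h import *
s=log();print(s['ee_pos'].round(1),s['orientation'].round(1),s['wrist_force'],s['joint_positions'].round(1))
c=manip.calibration('wrist')
print(theta_from(c,233),theta_from(c,260,d=0))
E
```

```text
[544.5 -62.6 181.4] [-179.4   40.3 -179.4] [-1.37949555  1.03521299  5.64430373] [-21.3 -37.3 -42.4  46.6  13.4 -17. ]
[0.616] [0.624]
```

Call:
{"method": "carry_out", "body": {"plan": [{"slide": [-5, 0, -15], "turn": [0, 0, 0], "fingers": -1}, {"slide": [-5, 0, -25], "turn": [0, 0, 0], "fingers": -1}, {"slide": [0, 15, -25], "turn": [0, 0.03, 0], "fingers": -1}, {"slide": [0, 30, -10], "turn": [0, 0.08, 0], "fingers": -1}, {"slide": [0, 30, 0], "turn": [0, 0.08, 0], "fingers": -1}, {"slide": [0, 15, 0], "turn": [0, 0.04, 0], "fingers": -1}]}}

```text
t: 10.65
ee_pos: [499.1, 27.7, 235.5]
orientation: [-179.6, 26.5, 179.8]
wrist_force: [-0.9, -0.5, -0.3]
finger_gap: -0.0
```

```bash
python3 - <<'E'
from h import *
s=log();print(s['ee_pos'].round(1),s['orientation'].round(1),s['wrist_force'],s['joint_positions'].round(1))
c,im=snap('wrist','w12')
p=[604-np.sin(.62)*150+15*np.cos(.62),25,50+np.cos(.62)*150+15*np.sin(.62)]; print(p)
a=steps(p,dirR(60),f=-1,vmax=20)
E
```

```text
[499.1  27.7 235.5] [-179.6   26.5  179.8] [-0.91598507 -0.52416141 -0.34823677] [ -5.9 -30.7 -26.3  68.    2.1  -5.1]
[np.float64(529.0529027693423), 25, np.float64(180.79729590743966)]
4
[{"slide":[-0.4,-0.9,15.5],"turn":[-0.002,-0.015,-0],"fingers":-1},
{"slide":[-0.2,-1,15.5],"turn":[-0.002,-0.015,-0],"fingers":-1},
{"slide":[0,-1,15.5],"turn":[-0.002,-0.015,-0],"fingers":-1},
{"slide":[0.3,-1,15.5],"turn":[-0.002,-0.015,-0],"fingers":-1}]
```

View pics/w12.png

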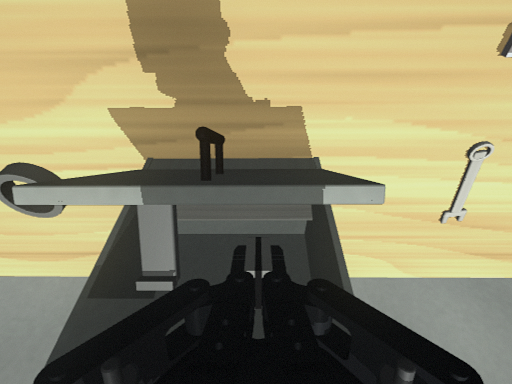

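Call:
{"method": "carry_out", "body": {"plan": [{"slide": [0, -1, 16], "turn": [0, -0.01, 0], "fingers": -1}, {"slide": [0, -1, 16], "turn": [0, -0.01, 0], "fingers": -1}, {"slide": [0, -1, 15], "turn": [0, -0.01, 0], "fingers": -1}, {"slide": [6, 0, 8], "turn": [0, 0, 0], "fingers": -1}, {"slide": [12, 0, 2], "turn": [0, 0, 0], "fingers": -1}, {"slide": [13, 0, 3], "turn": [0, 0, 0], "fingers": -1}]}}

```text
t: 11.3
ee_pos: [502.5, 26.5, 160.5]
orientation: [-179.8, 28.7, -179.9]
wrist_force: [1.5, 0.4, 1.7]
finger_gap: -0.0
```

```bash
python3 - <<'E'
from h import *
s=log();print(s['ee_pos'].round(1),s['orientation'].round(1),s['wrist_force'],s['joint_positions'].round(1))
for t in (.62,.7,.8): print(t,flapc(s['ee_pos'],t))
E
```

```text
[502.5  26.5 160.5] [-179.8   28.7 -179.9] [1.45338908 0.36038253 1.73027988] [ -6.5 -33.3 -37.2  57.6   2.9  -5.8]
0.62 (np.float64(148.93117027103273), np.float64(-18.398898984662214))
0.7 (np.float64(149.92518702954038), np.float64(-6.438265007320521))
0.8 (np.float64(149.81893956743824), np.float64(8.56144316312608))
```

Call:
{"method": "carry_out", "body": {"plan": [{"slide": [14, 0, 5], "turn": [0, 0, 0], "fingers": -1}, {"slide": [14, 0, 5], "turn": [0, 0, 0], "fingers": -1}, {"slide": [13, 0, 8], "turn": [0, 0, 0], "fingers": -1}, {"slide": [13, 0, 8], "turn": [0, 0, 0], "fingers": -1}]}}

```text
t: 11.7
ee_pos: [469.0, 25.8, 111.4]
orientation: [-179.9, 29.4, -180.0]
wrist_force: [1.2, -0.1, 0.3]
finger_gap: -0.002
```

```bash
python3 - <<'E'
from h import *
s=log();print(s['ee_pos'].round(1),s['orientation'].round(1),s['wrist_force'],s['joint_positions'].round(1))
for t in (1.0,1.1,1.2,1.3): print(t,flapc(s['ee_pos'],t))
E
```

```text
[469.   25.8 111.4] [-179.9   29.4 -180. ] [ 1.23979087 -0.0503388   0.29724056] [ -7.5 -40.2 -46.8  54.2   3.6  -6.5]
1.0 (np.float64(146.76762937991623), np.float64(-21.246535726573146))
1.1 (np.float64(148.15551681449088), np.float64(-6.48807765151621))
1.2 (np.float64(148.0630832987578), np.float64(8.335207150761299))
1.3 (np.float64(146.49125239785172), np.float64(23.075209318441605))
```

Call:
{"method": "carry_out", "body": {"plan": [{"slide": [8, 0, 6], "turn": [0, 0, 0], "fingers": -1}, {"slide": [6, 0, 6], "turn": [0, 0, 0], "fingers": -1}, {"slide": [4, 0, 5], "turn": [0, 0, 0], "fingers": -1}]}}

```text
t: 12.0
ee_pos: [466.5, 25.2, 94.2]
orientation: [-179.9, 30.5, -179.9]
wrist_force: [-5.8, 1.0, 19.6]
finger_gap: -0.001
```

```bash
python3 - <<'E'
from h import *
s=log();print(s['ee_pos'].round(1),s['orientation'].round(1),s['wrist_force'],s['joint_positions'].round(1))
for t in (1.2,1.3): print(t,flapc(s['ee_pos'],t))
c,im=snap('wrist','w13')
E
```

```text
[466.5  25.2  94.2] [-179.9   30.5 -179.9] [-5.76644296  1.02024638 19.55979056] [ -7.8 -41.9 -50.1  51.6   3.8  -6.8]
1.2 (np.float64(144.17266686218974), np.float64(-8.606862592028522))
1.3 (np.float64(144.31165654629197), np.float64(5.829385790893353))
```

View pics/w13.png

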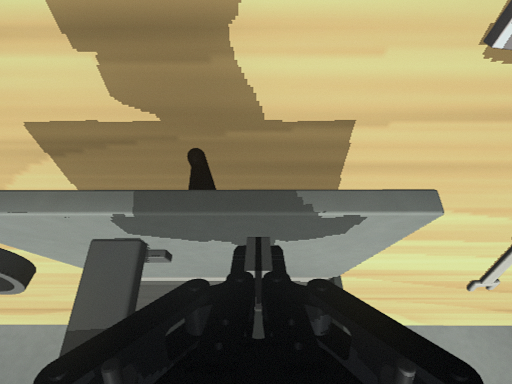

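```bash
python3 - <<'E'
from h import *
s=manip.state()
a=steps([440,60,200],dirR(58),f=-1,n=3)
a=steps([370,300,190],dirR(55),f=1,start=a,n=7)
E
```

```text
3
[{"slide":[-10,12,-35],"turn":[-0.001,-0.009,0],"fingers":-1},
{"slide":[-11,12,-35],"turn":[-0.001,-0.009,0],"fingers":-1},
{"slide":[-11,12,-35],"turn":[-0.001,-0.009,0],"fingers":-1}]
7
[{"slide":[9,34,-4],"turn":[0,-0.007,0],"fingers":1},
{"slide":[9,34,-4],"turn":[0,-0.007,0],"fingers":1},
{"slide":[9,34,-4],"turn":[0,-0.007,0],"fingers":1},
{"slide":[9,34,-4],"turn":[0,-0.007,0],"fingers":1},
{"slide":[9,34,-4],"turn":[0,-0.007,0],"fingers":1},
{"slide":[9,34,-4],"turn":[0,-0.007,0],"fingers":1},
{"slide":[9,34,-4],"turn":[0,-0.007,0],"fingers":1}]
```

Call:
{"method": "carry_out", "body": {"plan": [{"slide": [-10, 0, -35], "turn": [0, -0.01, 0], "fingers": -1}, {"slide": [-11, 12, -35], "turn": [0, -0.01, 0], "fingers": -1}, {"slide": [-11, 20, -35], "turn": [0, -0.01, 0], "fingers": -1}, {"slide": [9, 34, -4], "turn": [0, -0.005, 0], "fingers": 1}, {"slide": [9, 36, -4], "turn": [0, -0.005, 0], "fingers": 1}, {"slide": [9, 36, -4], "turn": [0, -0.005, 0], "fingers": 1}, {"slide": [9, 36, -4], "turn": [0, -0.005, 0], "fingers": 1}, {"slide": [9, 36, -4], "turn": [0, -0.005, 0], "fingers": 1}, {"slide": [9, 36, -4], "turn": [0, -0.005, 0], "fingers": 1}, {"slide": [5, 25, 0], "turn": [0, 0, 0], "fingers": 1}]}}

```text
t: 13.05
ee_pos: [376.2, 300.8, 189.7]
orientation: [180.0, 34.5, 179.1]
wrist_force: [0.6, -0.8, 0.1]
finger_gap: 1.0
```

```bash
python3 - <<'E'
from h import *
s=log();print(s['ee_pos'].round(1),s['orientation'].round(1),s['wrist_force'],s['joint_positions'].round(1))
snap('scene','s4',(180,90,380,240),4)
E
```

```text
[376.2 300.8 189.7] [180.   34.5 179.1] [ 0.6085707  -0.84081696  0.12872757] [ 46.3 -30.5 -33.7  61.7 -24.5  41.6]
```

View pics/s4.png

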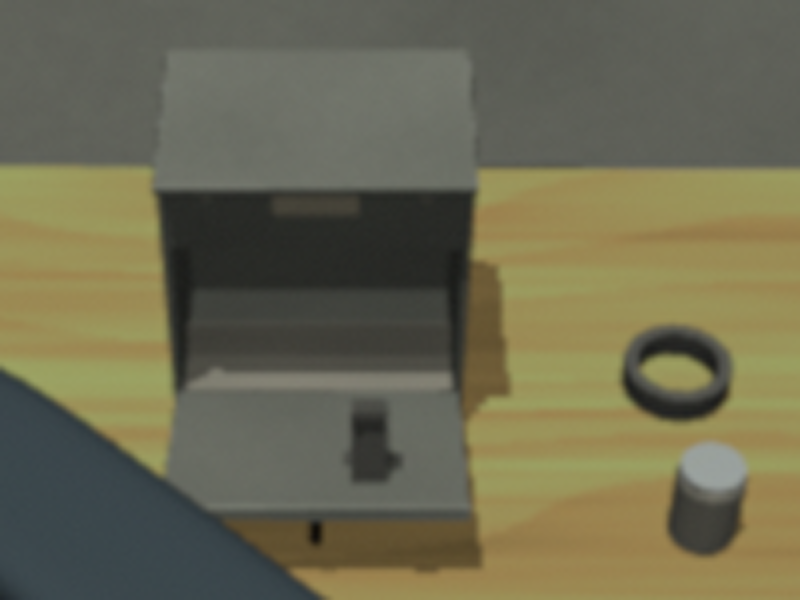

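```bash
python3 - <<'E'
from h import *
c=manip.calibration('scene')
print('proj row crop', [( (proj(c,[604-np.sin(t)*190,-14,50+np.cos(t)*190])-[180,90])*4).round() for t in (1.2,1.25,1.3)])
c,im=snap('wrist','w14'); print(manip.state()['ee_pos'])
print(proj(c,[431,305,0]))
E
```

```text
proj row crop [array([315., 486.]), array([315., 496.]), array([315., 506.])]
[375.99766899 301.0440231  188.45079837]
[258.17259307 125.40569988]
```

View pics/w14.png

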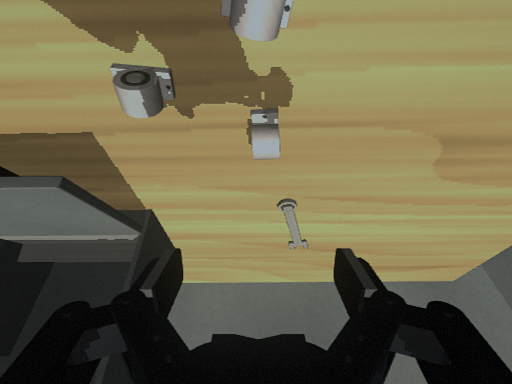

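```bash
python3 - <<'E'
import cv2
im=cv2.imread('pics/w14_raw.png'); cv2.imwrite('pics/w14c.png',cv2.resize(im[95:175,215:315],None,fx=7,fy=7,interpolation=cv2.INTER_CUBIC))
E
```

View pics/w14c.png

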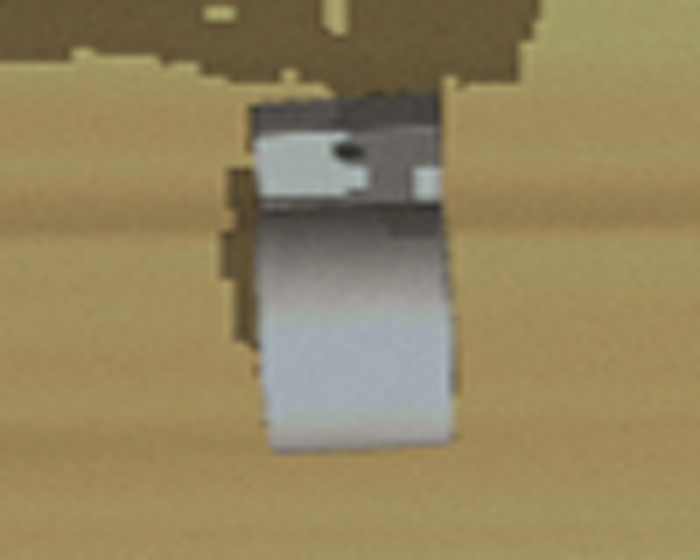

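```bash
python3 - <<'E'
from h import *
c=manip.calibration('wrist'); print(manip.state()['ee_pos'])
q=lambda x,y:(215+(x+.5)/7-.5,95+(y+.5)/7-.5)
P=[]
for (x,y,z) in [(250,107,0),(441,96,0),(253,138,10),(441,130,10)]:
    p=onz(c,q(x,y),z);P.append(p);print(p.round(1))
for a,b in ((P[0],P[1]),(P[2],P[3])):
    d=(b-a)[:2];L=np.linalg.norm(d); # d from -y to +y
    ax=np.array([-d[1],d[0]])/L; ax=ax if ax[0]>0 else -ax
    print('w',L,'yaw',np.degrees(np.arctan2(ax[1],ax[0])),'centre',(a+b)[:2]/2+28*ax)
# side lines of housing top: left (262,300)->(270,448) right(447,310)->(452,440)
for A,B in (((262,300),(270,448)),((447,310),(453,440))):
    a=onz(c,q(*A),42);b=onz(c,q(*B),44*.8);d=b-a;print(a.round(1),b.round(1),np.degrees(np.arctan2(d[1],d[0])))
print(proj(c,[431+28,305,0]),proj(c,[431-28,305,0]))
E
```

```text
[375.99766899 301.0440231  188.45079837]
[409.6 293.3   0. ]
[408.  324.2   0. ]
[408.3 294.   10. ]
[407.2 323.7  10. ]
w 30.954474773944437 yaw 3.03533504712805 centre [436.75818588 310.24984291]
w 29.756989200166235 yaw 2.085536751149686 centre [435.77236392 309.89373807]
[414.  295.7  42. ] [452.  295.8  35.2] 0.10717561153528313
[416.3 323.6  42. ] [450.5 326.6  35.2] 4.964257352620879
[260.78711614 142.87322065] [260.53803669 104.62566135]
```

```bash
cat > kin.py <<'E'
from h import *
from scipy.optimize import least_squares
D=[json.loads(l) for l in open('log.jsonl')]
def fk(q,k):
    q=np.radians(q); h,a0,L2,L3,d5,Dt,lat,e2,off5,ty=k
    f=q[1]-q[2]; a=f+q[3]
    t=np.array([np.cos(a),0,-np.sin(a)]); u=np.array([np.sin(a),0,np.cos(a)])
    r5=R.from_rotvec(u*q[4]); t5=r5.apply(t); y5=r5.apply([0,1,0])
    p=np.array([a0+L2*np.sin(q[1])+L3*np.cos(f)+e2*np.sin(f),lat,h+L2*np.cos(q[1])-L3*np.sin(f)+e2*np.cos(f)])+d5*u+off5*t+Dt*t5+ty*y5
    Rz=R.from_euler('z',q[0]); return Rz.apply(p),Rz.apply(t5)
x0=np.array([150,0,350,350,0,250,60,0,0,0.])
def fit():
    r=least_squares(lambda k:np.concatenate([fk(d[0],k)[0]-d[1] for d in D]+[(k-x0)*1e-3]),x0,loss='soft_l1'); return r.x
K=fit()
LIM=np.array([[-166,166],[-56.7,111],[-69.3,81],[-121,131],[-85,84]])
def ik(p,t,g=(10,-35,-40,50,10)):
    best=None
    for g in [g,(40,-30,-30,60,-20),(-15,-30,-30,60,10),(0,0,0,60,0)]:
        r=least_squares(lambda q:np.concatenate([(fk(q,K)[0]-p),(fk(q,K)[1]-t)*300]),g,bounds=(LIM[:,0],LIM[:,1]))
        if best is None or r.cost<best.cost: best=r
    return best
E
python3 - <<'E'
from kin import *
print(len(D),K.round(1)); print([np.linalg.norm(fk(d[0],K)[0]-d[1]).round(1) for d in D])
for a in (40,45,50,55,60):
    T=rot([0,0,0]);Rm=dirR(a,2.5);p=np.array([436,310,26])+18.7*Rm[:,2]; r=ik(p,Rm[:,2]); print(a,p.round(),r.x.round(1),r.cost.round(2))
for a in (45,50,55,60,65,70):
    Rm=dirR(a,0);p=np.array([604+34,10,63])+18.7*Rm[:,2]; r=ik(p,Rm[:,2]); print('in',a,r.x.round(1),r.cost.round(2))
E
```

```text
29 [224.7   0.  388.3 503.9   0.  315.3  66.9  22.6 114.3  -0. ]
[np.float64(0.0), np.float64(0.0), np.float64(0.0), np.float64(0.0), np.float64(0.0), np.float64(0.0), np.float64(0.0), np.float64(0.0), np.float64(0.0), np.float64(0.0), np.float64(0.0), np.float64(0.0), np.float64(0.0), np.float64(0.0), np.float64(0.0), np.float64(0.0), np.float64(0.0), np.float64(0.0), np.float64(0.0), np.float64(0.0), np.float64(0.0), np.float64(0.0), np.float64(0.0), np.float64(0.0), np.float64(0.0), np.float64(0.0), np.float64(0.0), np.float64(0.0), np.float64(0.0)]
40 [450. 311.  14.] [ 44.6 -19.6 -57.   11.1 -30.9] 0.0
45 [449. 311.  13.] [ 42.8 -19.3 -53.5  18.5 -27.2] 0.0
50 [448. 311.  12.] [ 41.  -18.1 -49.7  25.  -23.6] 0.0
55 [447. 310.  11.] [ 39.1 -16.2 -45.7  31.1 -20. ] 0.0
60 [445. 310.  10.] [ 37.3 -13.7 -41.6  36.7 -16.6] 0.0
in 45 [ -7.6 -14.5 -46.4  13.4   5.4] 0.0
in 50 [ -7.3 -12.1 -41.3  21.    4.7] 0.0
in 55 [ -7.   -9.1 -36.1  28.2   4. ] 0.0
in 60 [ -6.7  -5.6 -30.6  35.2   3.3] 0.0
in 65 [ -6.4  -1.8 -24.9  42.    2.7] 0.0
in 70 [ -6.1   2.4 -19.1  48.6   2.1] 0.0
```

```bash
python3 - <<'E'
from h import *
Rm=dirR(48,2.5); g=np.array([436,310,27])+18.7*Rm[:,2]; print(g)
a=steps(g-75*Rm[:,2],Rm,f=1,vmax=30)
E
```

```text
[448.50083298 310.54579816  13.10319176]
5
[{"slide":[10,2,22],"turn":[-0.007,-0.027,-0.009],"fingers":1},
{"slide":[10,1,22],"turn":[-0.007,-0.027,-0.009],"fingers":1},
{"slide":[11,1,22],"turn":[-0.007,-0.027,-0.009],"fingers":1},
{"slide":[12,1,21],"turn":[-0.007,-0.027,-0.009],"fingers":1},
{"slide":[12,1,21],"turn":[-0.007,-0.027,-0.009],"fingers":1}]
```

Call:
{"method": "carry_out", "body": {"plan": [{"slide": [10, 2, 22], "turn": [-0.007, -0.027, -0.009], "fingers": 1}, {"slide": [10, 1, 22], "turn": [-0.007, -0.027, -0.009], "fingers": 1}, {"slide": [11, 1, 22], "turn": [-0.007, -0.027, -0.009], "fingers": 1}, {"slide": [12, 1, 21], "turn": [-0.007, -0.027, -0.009], "fingers": 1}, {"slide": [6, 0, 10], "turn": [0, 0, 0], "fingers": 1}, {"slide": [0, 0, 0], "turn": [0, 0, 0], "fingers": 1}]}}

```text
t: 13.75
ee_pos: [396.5, 300.4, 74.7]
orientation: [-179.4, 40.6, -177.8]
wrist_force: [0.5, -0.8, -0.1]
finger_gap: 1.0
```

```bash
python3 - <<'E'
from h import *
s=log();print(s['ee_pos'].round(1),s['orientation'].round(1))
c,im=snap('wrist','w15')
E
```

```text
[396.5 300.4  74.7] [-179.4   40.6 -177.8]
```

View pics/w15.png

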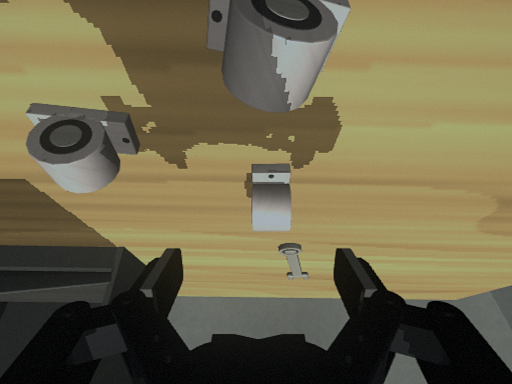

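```bash
python3 - <<'E'
from h import *
c=manip.calibration('wrist')
im=cv2.imread('pics/w15_raw.png'); cv2.imwrite('pics/w15c.png',cv2.resize(im[150:245,225:315],None,fx=6,fy=6,interpolation=cv2.INTER_CUBIC))
E
```

```text
(no output)
```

View pics/w15c.png

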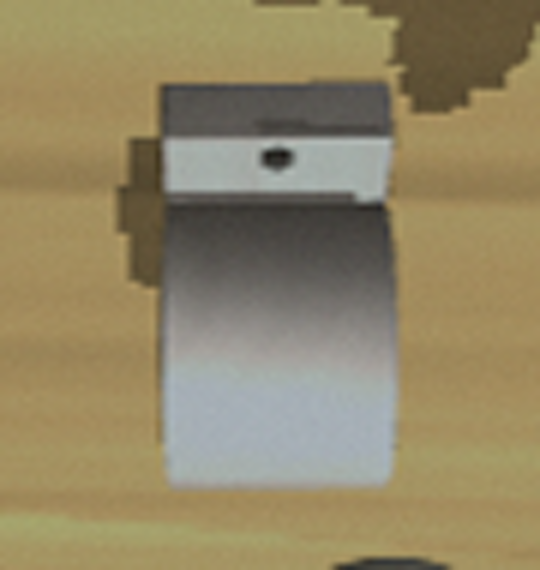

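```bash
python3 - <<'E'
from h import *
c=manip.calibration('wrist'); print(manip.state()['ee_pos'])
q=lambda x,y:(225+(x+.5)/6-.5,150+(y+.5)/6-.5)
P=[onz(c,q(x,y),z) for x,y,z in [(161,85,0),(389,82,0),(164,137,10),(390,137,10)]]
for p in P: print(p.round(1))
for a,b in ((P[0],P[1]),(P[2],P[3])):
    d=(b-a)[:2];L=np.linalg.norm(d); ax=np.array([d[1],-d[0]])/L
    print('w',L,'yaw',np.degrees(np.arctan2(ax[1],ax[0])),'centre',(a+b)[:2]/2+28*ax)
p=onz(c,q(277,157),10);print('hole',p)
Rm=dirR(48,2.5)
for C in ([436,310.5,27],[434,308,27]):
    g=np.array(C)+18.7*Rm[:,2]; print(delta(g,Rm))
E
```

```text
[396.51800604 300.55953623  75.2588343 ]
[410.  296.6   0. ]
[408.2 326.7   0. ]
[407.9 297.2  10. ]
[406.8 326.1  10. ]
w 30.14706516142519 yaw 3.4126863341687286 centre [437.09640603 313.32816158]
w 28.951845736601893 yaw 2.221555398801022 centre [435.31681562 312.71789594]
hole [411.77300253 311.96159923  10.        ]
(array([ 0.74721279,  9.31997451, 81.1669861 ]), array([-0.01377419, -0.02398207, -0.00439546]))
(array([ 2.33543632,  6.88372851, 79.82823615]), array([-0.01377419, -0.02398207, -0.00439546]))
```

Call:
{"method": "carry_out", "body": {"plan": [{"slide": [1, 6, 14], "turn": [-0.007, -0.012, -0.002], "fingers": 1}, {"slide": [0, 5, 16], "turn": [-0.007, -0.012, -0.002], "fingers": 1}, {"slide": [0, 1, 16], "turn": [0, 0, 0], "fingers": 0.5}, {"slide": [0, 0, 10], "turn": [0, 0, 0], "fingers": 0.3}, {"slide": [0, 0, 0], "turn": [0, 0, 0], "fingers": 0.3}], "force": 50}}

```text
t: 14.3
ee_pos: [438.7, 314.7, 40.1]
orientation: [179.5, 42.6, -178.1]
wrist_force: [-0.9, -0.0, 0.0]
finger_gap: 0.651
```

```bash
python3 - <<'E'
from h import *
s=log();print(s['ee_pos'].round(1),s['orientation'].round(1))
Rm=dirR(48,2.7); g=np.array([436,311.5,27])+18.7*Rm[:,2]; print(delta(g,Rm))
c,im=snap('wrist','w16')
E
```

```text
[438.7 314.7  40.1] [ 179.5   42.6 -178.1]
(array([11.10062802, -3.16623804, 26.46361085]), array([-4.33231969e-05,  1.03741539e-02, -1.05019148e-02]))
```

View pics/w16.png

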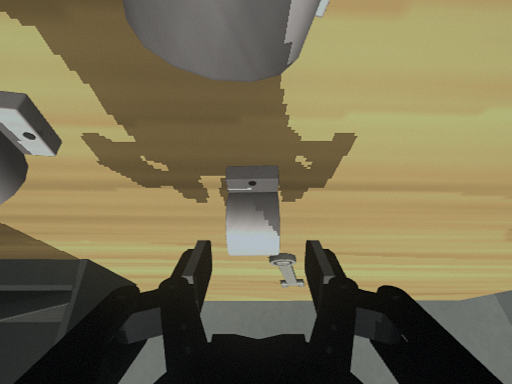

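Call:
{"method": "carry_out", "body": {"plan": [{"slide": [7, -3, 4], "turn": [0, 0.01, -0.01], "fingers": 0.3}, {"slide": [4, -1, 11], "turn": [0, 0, 0], "fingers": 0.3}, {"slide": [0, 0, 11], "turn": [0, 0, 0], "fingers": 0.3}, {"slide": [0, 0, 0], "turn": [0, 0, 0], "fingers": 0.3}]}}

```text
t: 14.75
ee_pos: [449.9, 312.8, 18.3]
orientation: [179.7, 42.3, -177.4]
wrist_force: [0.2, -0.5, 0.4]
finger_gap: 0.649
```

```bash
python3 - <<'E'
from h import *
s=log();print(s['ee_pos'].round(1),s['orientation'].round(1),s['wrist_force'])
Rm=dirR(48,2.7); g=np.array([436,311.5,27])+18.7*Rm[:,2]; print(delta(g,Rm))
c,im=snap('wrist','w17')
E
```

```text
[449.9 312.8  18.3] [ 179.7   42.3 -177.4] [ 0.22455893 -0.508691    0.36065238]
(array([ 4.5245627 , -0.6240242 ,  2.90949825]), array([ 0.00384956,  0.00534405, -0.00188458]))
```

View pics/w17.png

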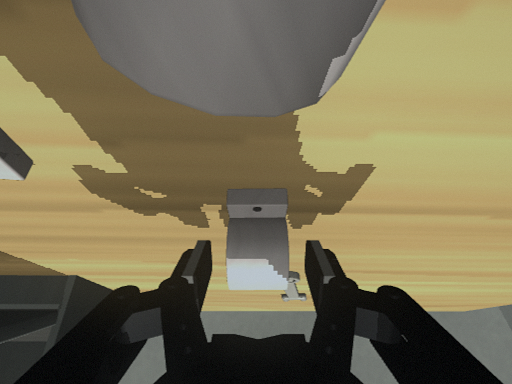

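Call:
{"method": "carry_out", "body": {"plan": [{"slide": [4, 0, 3], "turn": [0, 0.005, 0], "fingers": 0.3}, {"slide": [0, 0, 0], "turn": [0, 0, 0], "fingers": -1}, {"slide": [0, 0, 0], "turn": [0, 0, 0], "fingers": -1}, {"slide": [0, 0, 0], "turn": [0, 0, 0], "fingers": -1}, {"slide": [0, 0, 0], "turn": [0, 0, 0], "fingers": -1}], "force": 60}}

```text
t: 15.3
ee_pos: [448.6, 313.7, 15.6]
orientation: [179.6, 42.1, -177.4]
wrist_force: [0.6, 0.3, -0.4]
finger_gap: 0.341
```

```bash
python3 - <<'E'
from h import *
s=log();print(s['ee_pos'].round(1),s['orientation'].round(1),s['wrist_force'],s['finger_gap'])
snap('wrist','w18')
E
```

```text
[448.6 313.7  15.6] [ 179.6   42.1 -177.4] [ 0.56095479  0.34389348 -0.39189993] 0.34092765801682534
```

View pics/w18.png

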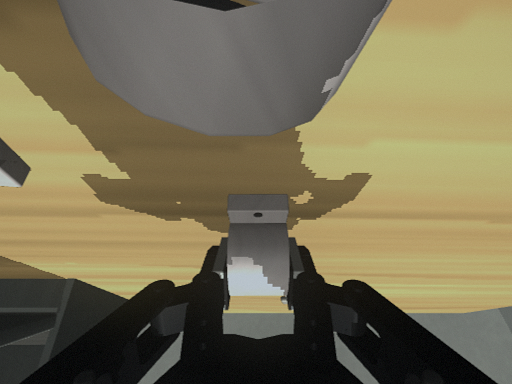

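```bash
cat >> h.py <<'E'
def tcp(xc,clear,a,y=25,hold=7.5,H=(604,50)):
    n=22+hold+clear; p=np.array([H[0]+.964*xc+.267*n,y,H[1]-.267*xc+.964*n]); Rm=dirR(a); return p+18.7*Rm[:,2],Rm
E
python3 - <<'E'
from h import *
s=manip.state()
a=steps([440,313,150],dirR(48,2),f=-1,vmax=40)
p,Rm=tcp(-60,70,63.4); print(p); a=steps(p,Rm,f=-1,start=a,vmax=30)
E
```

```text
4
[{"slide":[-21,0,-26],"turn":[0.003,0.001,0.002],"fingers":-1},
{"slide":[-21,0,-26],"turn":[0.003,0.001,0.002],"fingers":-1},
{"slide":[-21,0,-26],"turn":[0.003,0.001,0.002],"fingers":-1},
{"slide":[-21,-0,-26],"turn":[0.003,0.001,0.002],"fingers":-1}]
[581.09959494  25.         145.21731577]
11
[{"slide":[-9,-27,8],"turn":[0.002,0.024,0.003],"fingers":-1},
{"slide":[-9,-27,8],"turn":[0.002,0.024,0.003],"fingers":-1},
{"slide":[-9,-27,8],"turn":[0.002,0.024,0.003],"fingers":-1},
{"slide":[-9,-26,8],"turn":[0.002,0.024,0.003],"fingers":-1},
{"slide":[-10,-26,8],"turn":[0.002,0.024,0.003],"fingers":-1},
{"slide":[-10,-26,7],"turn":[0.002,0.024,0.003],"fingers":-1},
{"slide":[-10,-26,7],"turn":[0.002,0.024,0.003],"fingers":-1},
{"slide":[-10,-26,7],"turn":[0.002,0.024,0.003],"fingers":-1},
{"slide":[-11,-26,7],"turn":[0.002,0.024,0.003],"fingers":-1},
{"slide":[-11,-26,7],"turn":[0.002,0.024,0.003],"fingers":-1},
{"slide":[-11,-26,6],"turn":[0.002,0.024,0.003],"fingers":-1}]
```

Call:
{"method": "carry_out", "body": {"plan": [{"slide": [-18, 0, -20], "turn": [0, 0, 0], "fingers": -1}, {"slide": [-24, 0, -28], "turn": [0, 0, 0], "fingers": -1}, {"slide": [-24, 0, -28], "turn": [0, 0, 0], "fingers": -1}, {"slide": [-21, -5, -26], "turn": [0, 0, 0], "fingers": -1}, {"slide": [-5, -27, 5], "turn": [0, 0.025, 0.003], "fingers": -1}, {"slide": [-5, -30, 5], "turn": [0, 0.025, 0.003], "fingers": -1}, {"slide": [-5, -32, 5], "turn": [0, 0.025, 0.003], "fingers": -1}, {"slide": [-5, -32, 5], "turn": [0, 0.025, 0.003], "fingers": -1}, {"slide": [-5, -32, 5], "turn": [0, 0.025, 0.003], "fingers": -1}, {"slide": [-5, -32, 5], "turn": [0, 0.025, 0.003], "fingers": -1}, {"slide": [-5, -32, 5], "turn": [0, 0.025, 0.003], "fingers": -1}, {"slide": [-5, -25, 5], "turn": [0, 0.02, 0.003], "fingers": -1}]}}

```text
t: 16.55
ee_pos: [503.2, 61.4, 130.0]
orientation: [179.3, 29.1, -177.8]
wrist_force: [0.6, 0.0, -2.5]
finger_gap: 0.342
```

```bash
python3 - <<'E'
from h import *
s=log();print(s['ee_pos'].round(1),s['orientation'].round(1),s['wrist_force'],s['finger_gap'])
snap('wrist','w19')
p,Rm=tcp(-50,40,63.4); print(p); a=steps(p,Rm,f=-1,vmax=25)
E
```

```text
[503.2  61.4 130. ] [ 179.3   29.1 -177.8] [ 0.55954453  0.0436448  -2.53236297] 0.34170794840024316
[582.72959494  25.         113.62731577]
4
[{"slide":[-15,-9,13],"turn":[0.006,0.011,0.008],"fingers":-1},
{"slide":[-15,-9,13],"turn":[0.006,0.011,0.008],"fingers":-1},
{"slide":[-15,-9,13],"turn":[0.006,0.011,0.008],"fingers":-1},
{"slide":[-15,-8,13],"turn":[0.006,0.011,0.008],"fingers":-1}]
```

View pics/w19.png

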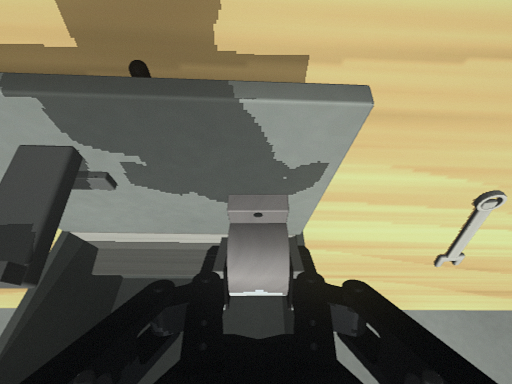

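Call:
{"method": "carry_out", "body": {"plan": [{"slide": [-15, -12, 13], "turn": [0.006, 0.011, 0.01], "fingers": -1}, {"slide": [-15, -12, 13], "turn": [0.006, 0.011, 0.01], "fingers": -1}, {"slide": [-15, -10, 13], "turn": [0.006, 0.011, 0.01], "fingers": -1}, {"slide": [-10, -4, 13], "turn": [0.006, 0.011, 0.01], "fingers": -1}]}}

```text
t: 17.0
ee_pos: [577.4, 17.2, 105.6]
orientation: [179.7, 26.1, 179.0]
wrist_force: [-0.3, -0.4, -1.9]
finger_gap: 0.341
```

```bash
python3 - <<'E'
from h import *
s=log();print(s['ee_pos'].round(1),s['orientation'].round(1),s['wrist_force'],s['finger_gap'])
p,Rm=tcp(-25,8,63.4); print(p); a=steps(p,Rm,f=-1,vmax=14)
E
```

```text
[577.4  17.2 105.6] [179.7  26.1 179. ] [-0.2638035  -0.40040738 -1.94907577] 0.34111580518278223
[598.28559494  25.          76.10431577]
3
[{"slide":[-1.9,2.7,11.9],"turn":[-0.001,-0.003,-0.005],"fingers":-1},
{"slide":[-1.9,2.6,11.9],"turn":[-0.001,-0.003,-0.005],"fingers":-1},
{"slide":[-1.9,2.6,11.9],"turn":[-0.001,-0.003,-0.005],"fingers":-1}]
```

Call:
{"method": "carry_out", "body": {"plan": [{"slide": [-2, 2.5, 12], "turn": [0, -0.003, -0.006], "fingers": -1}, {"slide": [-2, 2.5, 12], "turn": [0, -0.003, -0.006], "fingers": -1}, {"slide": [-2, 1, 10], "turn": [0, -0.003, -0.006], "fingers": -1}, {"slide": [0, 0, 0], "turn": [0, 0, 0], "fingers": -1}]}}

```text
t: 17.4
ee_pos: [596.7, 22.7, 70.9]
orientation: [-179.7, 26.1, -179.9]
wrist_force: [-1.0, 0.9, -2.2]
finger_gap: 0.347
```

```bash
python3 - <<'E'
from h import *
s=log();print(s['ee_pos'].round(1),s['orientation'].round(1),s['wrist_force'],s['finger_gap'])
p,Rm=tcp(-20,0,63.4,y=22); print(p); print(delta(p,Rm))
snap('wrist','w20');snap('top','t1',(150,40,350,190),4)
E
```

```text
[596.7  22.7  70.9] [-179.7   26.1 -179.9] [-0.95596621  0.89681714 -2.19522487] 0.3466776899172752
[600.96959494  22.          67.05731577]
(array([-2.12718991, -0.66206525,  5.27551591]), array([-0.00376735, -0.00882963,  0.00133589]))
```

View pics/w20.png

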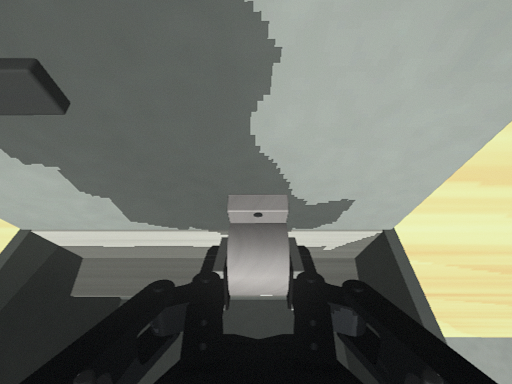

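Call:
{"method": "carry_out", "body": {"plan": [{"slide": [-1, 0, 3], "turn": [0, -0.005, 0], "fingers": -1}, {"slide": [-1, 0, 3], "turn": [0, 0, 0], "fingers": -1}, {"slide": [0, 0, 0], "turn": [0, 0, 0], "fingers": -1}]}}

```text
t: 17.8
ee_pos: [602.5, 22.6, 69.8]
orientation: [-179.7, 26.7, -179.9]
wrist_force: [0.2, -0.2, -2.0]
finger_gap: 0.34
```

```bash
cat >> h.py <<'E'
def trayc(hold=7.5,H=(604,50)):
    s=manip.state();Rm=rot(s['orientation']);g=s['ee_pos']-18.7*Rm[:,2];v=g[[0,2]]-H
    print('t',s['t'],s['ee_pos'].round(1),s['orientation'].round(1),'F',s['wrist_force'].round(1),'gap',round(s['finger_gap'],3),'xc',round(v@[.964,-.267],1),'clear',round(v@[.267,.964]-22-hold,1))
E
python3 - <<'E'
from h import *
log();trayc()
E
```

```text
t 17.8 [602.5  22.6  69.8] [-179.7   26.7 -179.9] F [ 0.2 -0.2 -2. ] gap 0.34 xc -19.3 clear 3.1
```

Call:
{"method": "carry_out", "body": {"plan": [{"slide": [2, 0, 2], "turn": [0, 0.005, 0], "fingers": -1}, {"slide": [1.5, 0, 1.5], "turn": [0, 0.003, 0], "fingers": -1}, {"slide": [0, 0, 0], "turn": [0, 0, 0], "fingers": -1}]}}

```text
t: 18.1
ee_pos: [602.3, 22.4, 67.3]
orientation: [-179.7, 26.4, -179.9]
wrist_force: [-0.8, -0.3, -1.8]
finger_gap: 0.343
```

```bash
python3 - <<'E'
from h import *
log();trayc()
E
```

```text
t 18.1 [602.3  22.4  67.3] [-179.7   26.4 -179.9] F [-0.8 -0.3 -1.8] gap 0.343 xc -18.7 clear 0.7
```

Now slide along the tray (about 20 mm) with a light downward bias.

Call:
{"method": "carry_out", "body": {"plan": [{"slide": [1, 0, 1.5], "turn": [0, 0, 0], "fingers": -1}, {"slide": [-3, 0, 4.5], "turn": [0, 0, 0], "fingers": -1}, {"slide": [-3, 0, 4.5], "turn": [0, 0, 0], "fingers": -1}]}}

```text
t: 18.4
ee_pos: [614.4, 22.2, 63.8]
orientation: [-179.7, 26.8, -179.9]
wrist_force: [-1.3, -0.1, 3.0]
finger_gap: 0.348
```

```bash
python3 - <<'E'
from h import *
log();trayc()
E
```

```text
t 18.4 [614.4  22.2  63.8] [-179.7   26.8 -179.9] F [-1.3 -0.1  3. ] gap 0.348 xc -6.2 clear 0.4
```

Call:
{"method": "carry_out", "body": {"plan": [{"slide": [-3.5, 0, 4], "turn": [0, 0, 0], "fingers": -1}, {"slide": [-3, 0, 3.5], "turn": [0, 0.003, 0], "fingers": -1}, {"slide": [0, 0, 0], "turn": [0, 0, 0], "fingers": -1}]}}

```text
t: 18.7
ee_pos: [626.1, 22.1, 60.5]
orientation: [-179.7, 26.8, -179.9]
wrist_force: [-0.5, -0.4, 0.5]
finger_gap: 0.348
```

```bash
python3 - <<'E'
from h import *
log();trayc(); snap('wrist','w21')
E
```

```text
t 18.7 [626.1  22.1  60.5] [-179.7   26.8 -179.9] F [-0.5 -0.4  0.5] gap 0.348 xc 5.9 clear 0.4
```

View pics/w21.png

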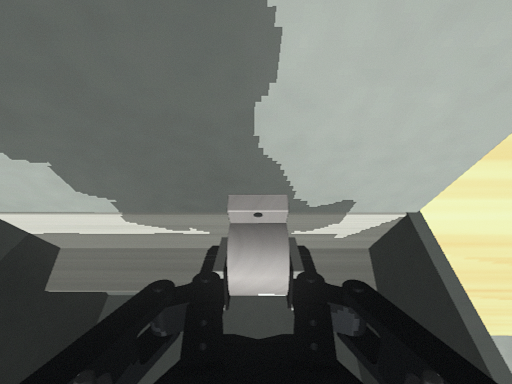

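```bash
python3 - <<'E'
from h import *
p,Rm=tcp(5.5,1.5,50,y=22.1); steps(p,Rm,f=0.1,n=3)
E
```

```text
3
[{"slide":[-2,-0,-1],"turn":[-0.002,-0.077,0.001],"fingers":0.1},
{"slide":[-2,-0,-0],"turn":[-0.002,-0.077,0.001],"fingers":0.1},
{"slide":[-2,-0,-0],"turn":[-0.002,-0.077,0.001],"fingers":0.1}]
```

Call:
{"method": "carry_out", "body": {"plan": [{"slide": [0, 0, 0], "turn": [0, 0, 0], "fingers": 0.1}, {"slide": [0, 0, 0], "turn": [0, 0, 0], "fingers": 0.1}, {"slide": [-2, 0, -1], "turn": [0, -0.077, 0], "fingers": 0.1}, {"slide": [-2, 0, 0], "turn": [0, -0.077, 0], "fingers": 0.1}, {"slide": [-2, 0, 0], "turn": [0, -0.07, 0], "fingers": 0.1}, {"slide": [0, 0, 0], "turn": [0, 0, 0], "fingers": 0.1}]}}

```text
t: 19.35
ee_pos: [629.0, 22.0, 61.4]
orientation: [-179.6, 39.8, -179.8]
wrist_force: [-0.7, -0.4, -0.6]
finger_gap: 0.556
```

```bash
python3 - <<'E'
from h import *
log();trayc(); snap('wrist','w22')
E
```

```text
t 19.35 [629.   22.   61.4] [-179.6   39.8 -179.8] F [-0.7 -0.4 -0.6] gap 0.556 xc 5.7 clear -1.1
```

View pics/w22.png

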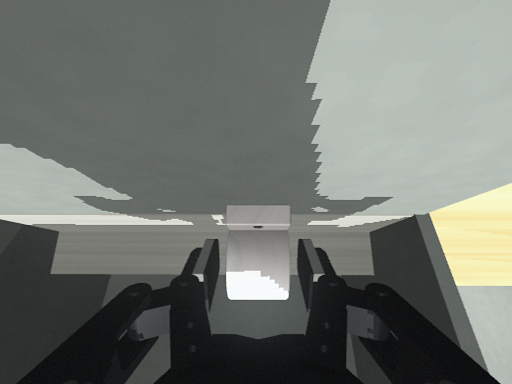

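Call:
{"method": "carry_out", "body": {"plan": [{"slide": [0, 0, 0], "turn": [0, 0, 0], "fingers": -1}, {"slide": [0, 0, 0], "turn": [0, 0, 0], "fingers": -1}, {"slide": [0, 0, 0], "turn": [0, 0, 0], "fingers": -1}, {"slide": [-2.5, 0, 5], "turn": [0, 0, 0], "fingers": -1}, {"slide": [-2.5, 0, 5], "turn": [0, 0, 0], "fingers": -1}, {"slide": [-2.5, 0, 5], "turn": [0, 0, 0], "fingers": -1}], "force": 35}}

```text
t: 20.0
ee_pos: [649.8, 21.3, 59.5]
orientation: [-179.6, 39.9, -179.8]
wrist_force: [-0.1, 0.7, 0.3]
finger_gap: 0.343
```

```bash
python3 - <<'E'
from h import *
log();trayc(6.4)
E
```

```text
t 20.0 [649.8  21.3  59.5] [-179.6   39.9 -179.8] F [-0.1  0.7  0.3] gap 0.343 xc 26.3 clear 3.6
```

Call:
{"method": "carry_out", "body": {"plan": [{"slide": [2, 0, 1.5], "turn": [0, 0, 0], "fingers": -1}, {"slide": [0.8, 0, 0.6], "turn": [0, 0, 0], "fingers": -1}, {"slide": [0, 0, 0], "turn": [0, 0, 0], "fingers": -1}]}}

```text
t: 20.3
ee_pos: [652.4, 21.2, 58.9]
orientation: [-179.5, 40.2, -179.8]
wrist_force: [0.6, 0.0, 0.6]
finger_gap: 0.345
```

```bash
python3 - <<'E'
from h import *
log();trayc(6.4); snap('wrist','w23')
E
```

```text
t 20.3 [652.4  21.2  58.9] [-179.5   40.2 -179.8] F [0.6 0.  0.6] gap 0.345 xc 28.9 clear 3.7
```

View pics/w23.png

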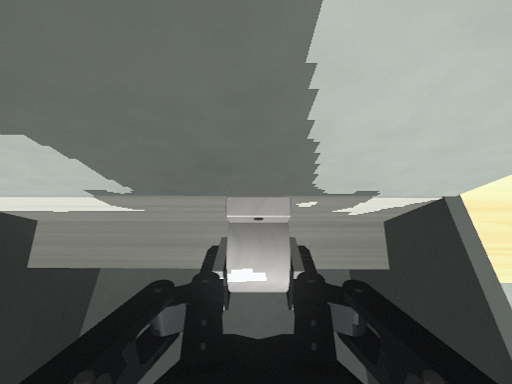

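Call:
{"method": "carry_out", "body": {"plan": [{"slide": [3, 0, 2], "turn": [0, 0, 0], "fingers": -1}, {"slide": [2, 0, 1.5], "turn": [0, 0, 0], "fingers": -1}, {"slide": [0, 0, 0], "turn": [0, 0, 0], "fingers": -1}]}}

```text
t: 20.65
ee_pos: [654.5, 21.0, 58.9]
orientation: [-179.5, 40.8, -179.7]
wrist_force: [0.7, -0.0, -2.0]
finger_gap: 0.347
```

```bash
python3 - <<'E'
from h import *
log();trayc(6.4); c,im=snap('wrist','w24')
cv2.imwrite('pics/w24c.png',cv2.resize(im[170:330,150:370],None,fx=3.5,fy=3.5,interpolation=cv2.INTER_CUBIC))
E
```

```text
t 20.65 [654.5  21.   58.9] [-179.5   40.8 -179.7] F [ 0.7 -0.  -2. ] gap 0.347 xc 30.8 clear 4.1
```

View pics/w24c.png

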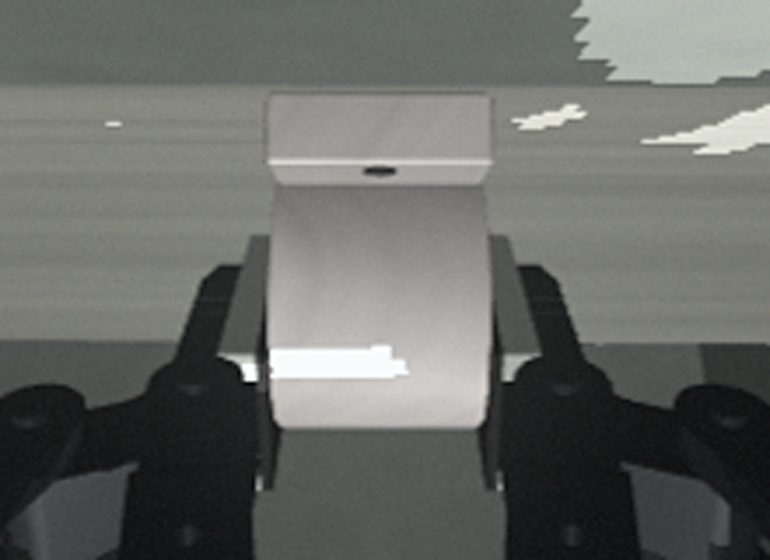

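```bash
python3 - <<'E'
from kin import *
s=manip.state(); print(s['joint_positions'].round(2),s['dq'].round(2),s['joint_torque'].round(2),s['ee_pos'],s['torque'])
print(fk(s['joint_positions'],K)[0])
snap('scene','s5',(150,50,400,230),3.2)
snap('top','t2',(150,40,350,190),4)
E
```

```text
[ -5.66 -12.57 -40.92  20.99   3.38  -4.51] [-0.07  0.25  0.05 -0.25  0.14  0.  ] [-3.000e-02 -2.553e+01  3.346e+01 -4.860e+00  1.000e-01 -2.000e-02] [654.52595701  21.02872799  58.85549618] [0.02313836 0.61259356 0.03398594]
[654.52591992  21.02873553  58.85549625]
```

View pics/s5.png

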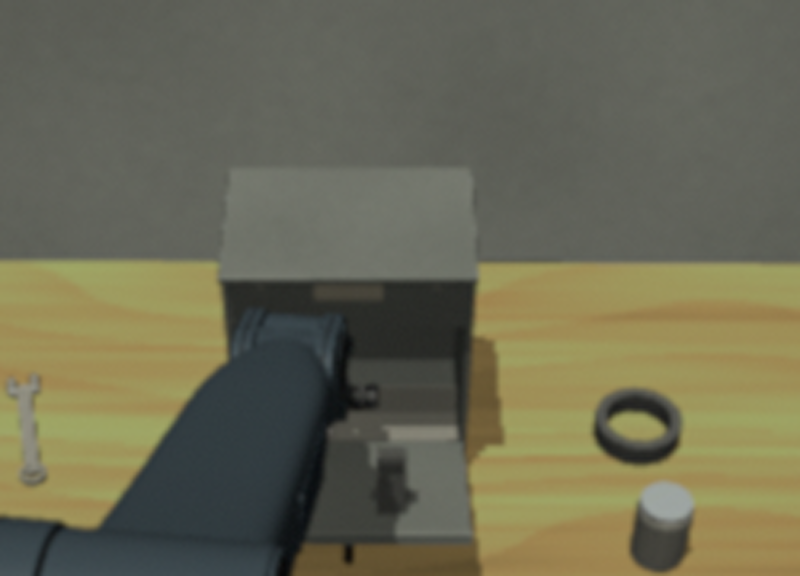

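View pics/t2.png

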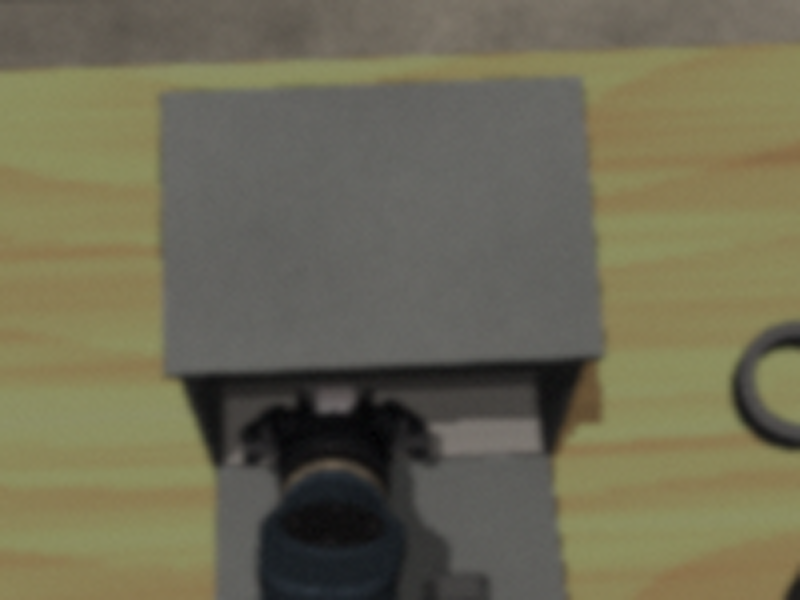

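Call:
{"method": "carry_out", "body": {"plan": [{"slide": [3.5, 0, 2.5], "turn": [0, 0, 0], "fingers": -1}]}}

```text
t: 20.9
ee_pos: [655.9, 21.0, 58.1]
orientation: [-179.5, 41.1, -179.7]
wrist_force: [-4.1, 0.8, 13.2]
finger_gap: 0.346
```

```bash
python3 - <<'E'
from h import *
trayc(6.4); print(manip.state()['torque'])
E
```

```text
t 20.9 [655.9  21.   58.1] [-179.5   41.1 -179.7] F [-4.1  0.8 13.2] gap 0.346 xc 32.2 clear 3.6
[0.16709612 0.03360863 0.02446967]
```

Call:
{"method": "carry_out", "body": {"plan": [{"slide": [3.5, 0, 2.5], "turn": [0, 0, 0], "fingers": -1}]}}

```text
t: 21.0
ee_pos: [657.6, 21.0, 57.9]
orientation: [-179.5, 41.5, -179.7]
wrist_force: [-1.9, 0.9, 8.3]
finger_gap: 0.345
```

```bash
python3 - <<'E'
from h import *
trayc(6.4); print(manip.state()['torque'],manip.state()['joint_positions'].round(2))
E
```

```text
t 21.0 [657.6  21.   57.9] [-179.5   41.5 -179.7] F [-1.9  0.9  8.3] gap 0.345 xc 33.9 clear 3.7
[0.12265788 0.42804557 0.02561129] [ -5.68 -12.39 -41.37  19.6    3.47  -4.51]
```

Call:
{"method": "carry_out", "body": {"plan": [{"slide": [0, 0, 0], "turn": [0, 0, 0], "fingers": 0.1}, {"slide": [0, 0, 0], "turn": [0, 0, 0], "fingers": 0.1}, {"slide": [0, 0, 0], "turn": [0, 0, 0], "fingers": 0.1}]}}

```text
t: 21.3
ee_pos: [656.7, 20.9, 56.7]
orientation: [-179.5, 41.4, -179.7]
wrist_force: [-0.3, 0.1, -0.0]
finger_gap: 0.549
```

```bash
python3 - <<'E'
from h import *
trayc(6.4); c,im=snap('wrist','w25')
cv2.imwrite('pics/w25c.png',cv2.resize(im[170:330,150:370],None,fx=3.5,fy=3.5,interpolation=cv2.INTER_CUBIC))
E
```

```text
t 21.3 [656.7  20.9  56.7] [-179.5   41.4 -179.7] F [-0.3  0.1 -0. ] gap 0.549 xc 33.3 clear 2.3
```

View pics/w25c.png

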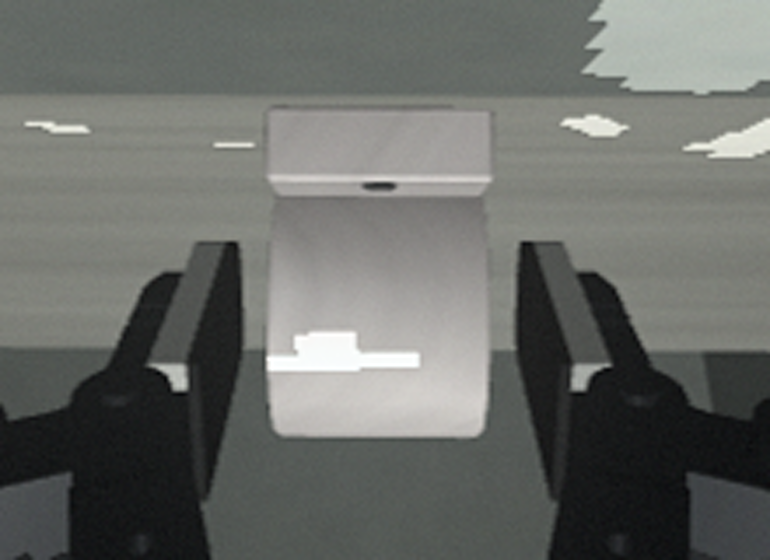

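```bash
python3 - <<'E'
from h import *
c=manip.calibration('wrist')
q=lambda x,y:(150+(x+.5)/3.5-.5,170+(y+.5)/3.5-.5)
crop=lambda p:((proj(c,p)-[150,170]+.5)*3.5-.5).round()
T=lambda x,y,n:[604+.964*x+.267*n,y,50-.267*x+.964*n]
print('hinge',crop(T(0,21,0)),'stopfoot',crop(T(62,21,0)),'stoptop',crop(T(62,21,32)), 'block trailing bottom exp',crop(T(6,6,0)),crop(T(6,36,0)),'top',crop(T(6,6,10)),crop(T(6,36,10)))
n=np.array([.267,0,.964]);H=np.array([604,0,50.])
for uv,nn in [((267,108),0),((493,108),0),((267,180),10),((492,178),10),((300,95),0)]:
    p=onplane(c,q(*uv),H+nn*n,n); print(uv,p.round(1),'xc',((p-H)@[.964,0,-.267]).round(1))
E
```

```text
hinge [369.  95.] stopfoot [373. 174.] stoptop [372. 346.] block trailing bottom exp [258. 105.] [481. 106.] top [255. 179.] [483. 180.]
(267, 108) [611.3   7.   48. ] xc 7.5
(493, 108) [610.7  37.7  48.1] xc 7.0
(267, 180) [613.2   7.5  57.8] xc 6.7
(492, 178) [610.8  37.   58.5] xc 4.2
(300, 95) [604.3  12.1  49.9] xc 0.3
```

Call:
{"method": "carry_out", "body": {"plan": [{"slide": [0, 0, -12], "turn": [0, 0, 0], "fingers": 0.2}, {"slide": [0, 0, -20], "turn": [0, 0, 0], "fingers": 0.2}, {"slide": [0, 0, -20], "turn": [0, 0, 0], "fingers": -1}, {"slide": [0, 0, -14], "turn": [0, 0, 0], "fingers": -1}, {"slide": [0, 0, 0], "turn": [0, 0, 0], "fingers": -1}]}}

```text
t: 21.85
ee_pos: [608.3, 21.4, 101.5]
orientation: [-179.5, 40.8, -179.7]
wrist_force: [0.5, -0.5, 1.2]
finger_gap: 0.092
```

```bash
python3 - <<'E'
from h import *
trayc(6.4); c,im=snap('wrist','w26')
T=lambda x,y,n:np.array([604+.964*x+.267*n,y,50-.267*x+.964*n])
p=T(-25,21.5,15); print(p); steps(p,dirR(45),f=-1,vmax=15)
E
```

```text
t 21.85 [608.3  21.4 101.5] [-179.5   40.8 -179.7] F [ 0.5 -0.5  1.2] gap 0.092 xc -25.2 clear 32.8
[583.905  21.5    71.135]
3
[{"slide":[12.5,0.1,2.1],"turn":[-0.002,-0.025,0.001],"fingers":-1},
{"slide":[12.6,0.1,1.8],"turn":[-0.002,-0.025,0.001],"fingers":-1},
{"slide":[12.6,0.1,1.5],"turn":[-0.002,-0.025,0.001],"fingers":-1}]
```

View pics/w26.png

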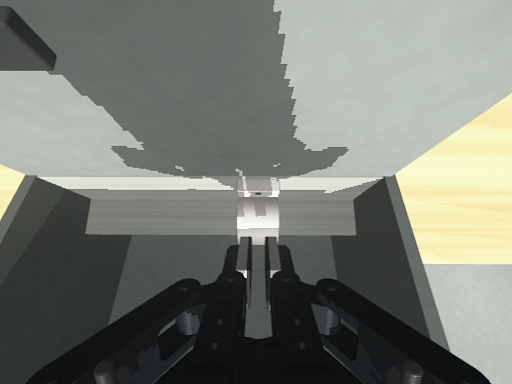

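Call:
{"method": "carry_out", "body": {"plan": [{"slide": [12.5, 0, 2], "turn": [0, -0.02, 0], "fingers": -1}, {"slide": [12.5, 0, 2], "turn": [0, -0.02, 0], "fingers": -1}, {"slide": [12, 0, 1], "turn": [0, -0.02, 0], "fingers": -1}, {"slide": [0, 0, 0], "turn": [0, 0, 0], "fingers": -1}]}}

```text
t: 22.3
ee_pos: [583.0, 21.1, 67.3]
orientation: [-179.5, 44.1, -179.7]
wrist_force: [-1.3, -0.5, -0.1]
finger_gap: -0.007
```

```bash
cat >> h.py <<'E'
def tt():
    s=manip.state();v=s['ee_pos'][[0,2]]-[604,50]; print('t',s['t'],s['ee_pos'].round(1),s['orientation'].round(1),'F',s['wrist_force'].round(1),'trayx',(v@[.964,-.267]).round(1),'n',(v@[.267,.964]).round(1))
E
python3 - <<'E'
from h import *
tt()
T=lambda x,y,n:np.array([604+.964*x+.267*n,y,50-.267*x+.964*n])
p=T(2,22,14); steps(p,dirR(45),f=-1,vmax=8)
E
```

```text
t 22.3 [583.   21.1  67.3] [-179.5   44.1 -179.7] F [-1.3 -0.5 -0.1] trayx -24.9 n 11.0
4
[{"slide":[-4.1,0.2,5.4],"turn":[-0.001,-0.004,0.001],"fingers":-1},
{"slide":[-4,0.2,5.4],"turn":[-0.001,-0.004,0.001],"fingers":-1},
{"slide":[-4,0.2,5.5],"turn":[-0.001,-0.004,0.001],"fingers":-1},
{"slide":[-4,0.2,5.5],"turn":[-0.001,-0.004,0.001],"fingers":-1}]
```

Call:
{"method": "carry_out", "body": {"plan": [{"slide": [-4, 0.3, 5], "turn": [0, 0, 0], "fingers": -1}, {"slide": [-4, 0.3, 5.5], "turn": [0, 0, 0], "fingers": -1}, {"slide": [-4, 0.3, 5.5], "turn": [0, 0, 0], "fingers": -1}, {"slide": [-3.5, 0, 5], "turn": [0, 0, 0], "fingers": -1}]}}

```text
t: 22.7
ee_pos: [613.0, 21.8, 64.2]
orientation: [-179.5, 44.2, -179.7]
wrist_force: [0.5, 0.4, 0.0]
finger_gap: -0.004
```

```bash
python3 - <<'E'
from h import *
tt()
E
```

```text
t 22.7 [613.   21.8  64.2] [-179.5   44.2 -179.7] F [0.5 0.4 0. ] trayx 4.9 n 16.0
```

Call:
{"method": "carry_out", "body": {"plan": [{"slide": [3.5, 0, 1], "turn": [0, 0, 0], "fingers": -1}, {"slide": [0, 0, 0], "turn": [0, 0, 0], "fingers": -1}]}}

```text
t: 22.9
ee_pos: [613.6, 21.6, 62.5]
orientation: [-179.5, 44.3, -179.7]
wrist_force: [-0.8, 0.7, -0.4]
finger_gap: -0.004
```

```bash
python3 - <<'E'
from h import *
tt()
E
```

```text
t 22.9 [613.6  21.6  62.5] [-179.5   44.3 -179.7] F [-0.8  0.7 -0.4] trayx 6.0 n 14.6
```

Call:
{"method": "carry_out", "body": {"plan": [{"slide": [3.5, 0, 0], "turn": [0, 0, 0], "fingers": -1}, {"slide": [0, 0, 0], "turn": [0, 0, 0], "fingers": -1}]}}

```text
t: 23.1
ee_pos: [611.1, 21.6, 60.0]
orientation: [-179.5, 44.3, -179.7]
wrist_force: [-0.0, -0.0, -0.5]
finger_gap: 0.002
```

```bash
python3 - <<'E'
from h import *
tt(); c,im=snap('wrist','w27')
cv2.imwrite('pics/w27c.png',cv2.resize(im[130:290,150:370],None,fx=3.5,fy=3.5,interpolation=cv2.INTER_CUBIC))
E
```

```text
t 23.1 [611.1  21.6  60. ] [-179.5   44.3 -179.7] F [-0.  -0.  -0.5] trayx 4.1 n 11.5
```

View pics/w27c.png

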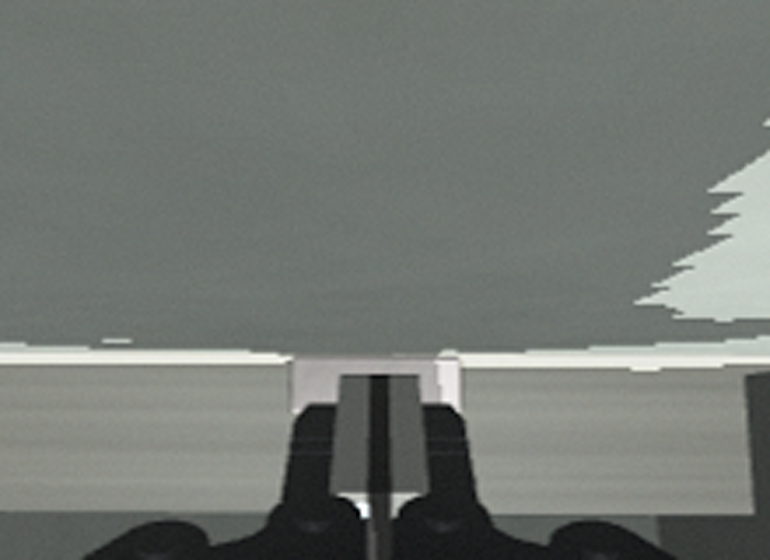

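Call:
{"method": "carry_out", "body": {"plan": [{"slide": [-1.2, 0, 2.2], "turn": [0, 0, 0], "fingers": -1}, {"slide": [-1.2, 0, 2.2], "turn": [0, 0, 0], "fingers": -1}]}}

```text
t: 23.35
ee_pos: [615.8, 21.5, 59.1]
orientation: [-179.5, 44.3, -179.7]
wrist_force: [-19.0, -0.6, 13.8]
finger_gap: -0.004
```

```bash
python3 - <<'E'
from h import *
tt()
E
```

```text
t 23.35 [615.8  21.5  59.1] [-179.5   44.3 -179.7] F [-19.   -0.6  13.8] trayx 9.0 n 11.9
```

Call:
{"method": "carry_out", "body": {"plan": [{"slide": [1, 0, -6], "turn": [0, 0, 0], "fingers": -1}, {"slide": [0, 0, -25], "turn": [0, 0, 0], "fingers": -1}, {"slide": [0, 0, -30], "turn": [0, 0, 0], "fingers": -1}, {"slide": [0, 0, 0], "turn": [0, 0, 0], "fingers": -1}]}}

```text
t: 23.75
ee_pos: [570.8, 21.9, 102.6]
orientation: [-179.5, 44.2, -179.7]
wrist_force: [0.9, -0.6, 1.1]
finger_gap: 0.003
```

```bash
python3 - <<'E'
from h import *
tt(); c,im=snap('wrist','w28')
cv2.imwrite('pics/w28c.png',cv2.resize(im[130:260,170:350],None,fx=4.3,fy=4.3,interpolation=cv2.INTER_CUBIC))
E
```

```text
t 23.75 [570.8  21.9 102.6] [-179.5   44.2 -179.7] F [ 0.9 -0.6  1.1] trayx -46.0 n 41.8
```

View pics/w28c.png

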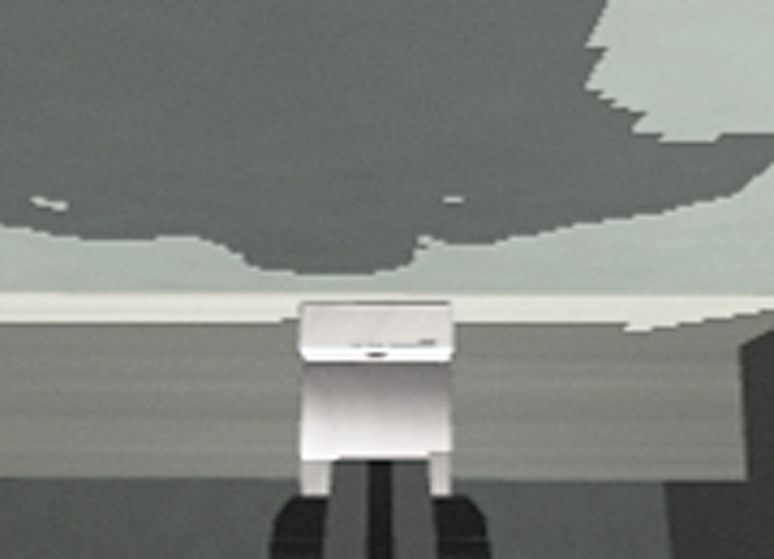

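```bash
python3 - <<'E'
from h import *
steps([490,60,230],dirR(58),f=-1,vmax=30)
E
```

```text
6
[{"slide":[-5,6,-25],"turn":[-0.001,0.035,0],"fingers":-1},
{"slide":[-4,6,-25],"turn":[-0.001,0.035,0],"fingers":-1},
{"slide":[-4,6,-25],"turn":[-0.001,0.035,0],"fingers":-1},
{"slide":[-3,6,-25],"turn":[-0.001,0.035,0],"fingers":-1},
{"slide":[-2,6,-25],"turn":[-0.001,0.035,0],"fingers":-1},
{"slide":[-1,6,-25],"turn":[-0.001,0.035,0],"fingers":-1}]
```

Call:
{"method": "carry_out", "body": {"plan": [{"slide": [-5, 6, -25], "turn": [0, 0.03, 0], "fingers": -1}, {"slide": [-4, 6, -25], "turn": [0, 0.03, 0], "fingers": -1}, {"slide": [-4, 6, -25], "turn": [0, 0.03, 0], "fingers": -1}, {"slide": [-3, 6, -25], "turn": [0, 0.03, 0], "fingers": -1}, {"slide": [-2, 6, -25], "turn": [0, 0.03, 0], "fingers": -1}, {"slide": [-1, 6, -20], "turn": [0, 0.03, 0], "fingers": -1}, {"slide": [0, 0, 0], "turn": [0, 0, 0], "fingers": -1}]}}

```text
t: 24.5
ee_pos: [488.9, 59.7, 218.0]
orientation: [-179.7, 32.6, -180.0]
wrist_force: [0.1, -0.1, 1.1]
finger_gap: -0.002
```

```bash
python3 - <<'E'
from h import *
tt(); c,im=snap('wrist','w29')
cw=manip.calibration('wrist')
T=lambda x,y,n:np.array([604+.964*x+.267*n,y,50-.267*x+.964*n])
for x,n in ((0,0),(6,0),(6,10),(62,32)): print(x,n,[proj(cw,T(x,y,n)).round(1) for y in (7,37)])
snap('scene','s6',(150,50,400,230),3.2)
E
```

```text
t 24.5 [488.9  59.7 218. ] [-179.7   32.6 -180. ] F [ 0.1 -0.1  1.1] trayx -155.8 n 131.2
0 0 [array([218.6, 178.3]), array([241. , 178.3])]
6 0 [array([219.2, 180.3]), array([241.2, 180.3])]
6 10 [array([218.8, 187. ]), array([241., 187.])]
62 32 [array([223.1, 216.1]), array([243. , 216.2])]
```

View pics/w29.png

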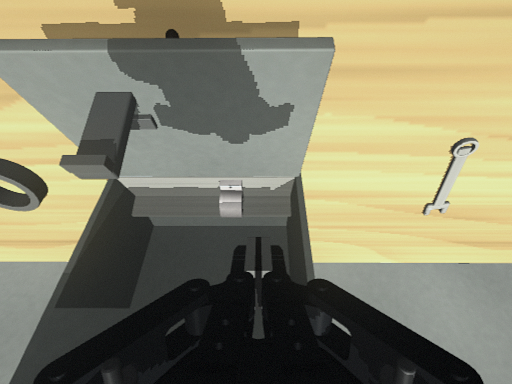

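View pics/s6.png

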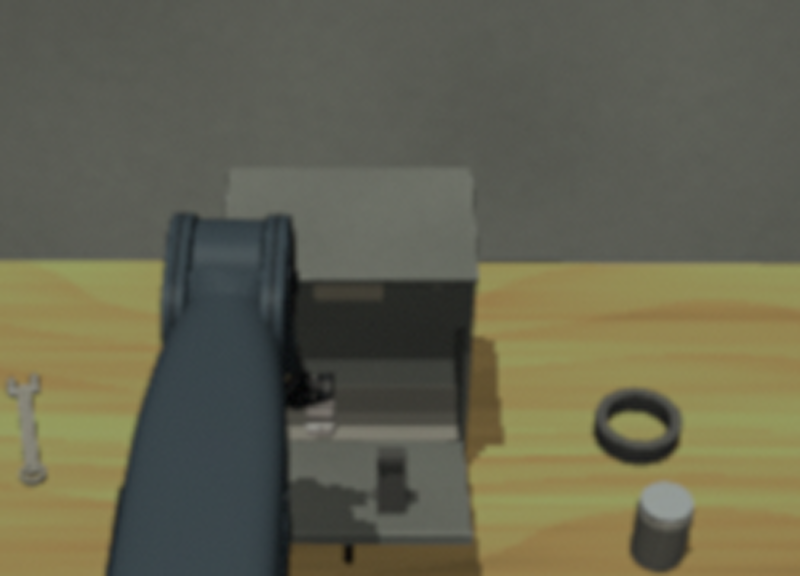

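```bash
python3 - <<'E'
from rig import manip
print(manip.sign_off())
E
```

```text
the job is handed in; nothing more can be done
None
```

The job is handed in at 24.5 s of the 67 s allowed. The flap is fully down and the bearing block stands upright on the tray with its foot against the back stop.

**What I did**
- I drew the flap open by its handle until the catch stopped it. I found the tongue about 45 mm to the right of the flap's middle.
- I pressed the tongue down with closed fingers while pulling the flap past the catch. My first press slipped off before the catch freed; the second worked.
- I then pushed the flap down to its stop.
- I picked the block farthest from the base: 528 mm away, against 408 to 419 mm for the three look-alikes.
- I set the block across the hinge line, slid it down the tray, and gave the foot a last push with closed fingers. I then backed away.

**Last checks**
- **Flap:** its edge is in the same place as when first lowered, and the push that lowered it ended at about 20 N, so it was at the stop. In the camera picture the edge came out about one pixel beyond where 1.30 rad should put it.
- **Block:** the last push rose to about 19 N sideways against the stop. Its outer foot edge sits where a foot touching the stop should, to within 1–2 mm, and looks parallel to the hinge line.
- **Other things:** the tin, tape and wrench look unmoved, and the arm is touching nothing.
- **Disagreement:** while sliding the block, the gripper's computed height was up to 4 mm above the tray although the force showed contact. After letting go, the pictures showed the block standing on the tray.

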